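# Set out the ink straining and weighing station

### The arm

A 6-joint arm with a two-finger parallel gripper is mounted at the origin on the work surface. World frame = base frame: x ahead of the robot, y to its left, z up, the work surface at z = 0. Lengths are in mm, angles in degrees, forces in N, time in s.
With the tool pointing down it reaches from about 350 to 850 mm from the base axis. Payload 8.1 kg.
Tool frame: the origin (TCP) lies at the very end of the fingers, on their centre line; the grasp point (between the pads) lies 19 mm behind it (r.grip_depth is the distance from the TCP to the grasp point, in mm); z points along the fingers, y is the direction in which the jaws open and shut (so a half turn about z gives the same grasp; the last joint's range is limited). The gripper opens to 85 mm and grips with 20 to 120 N. Pads are 22 mm wide; open, the fingers measure 114 mm over their backs; the gripper's body (76 mm by 85 mm) begins 54 mm behind the grasp point. The pads swing forward as they close: fully open they stand 13 mm farther back than shut.
Start: joints at [-76.57, 7.471, 85.268, -0, 87.261, -4.893], TCP at [188.646, -569.577, 231.292] pointing down, gripper open.
Joint ranges: [-169.43, 169.43], [-51.17, 129.36], [1.28, 143.12], [-76.62, 256.62], [0, 156.53], [-152.29, 152.29]. Speed limits (degrees/s): [136.94, 136.94, 159.86, 180, 180, 180].

### API

Orientations are given as [roll, pitch, yaw] about the fixed x, y, z axes, in that order (R = Rz(yaw) Ry(pitch) Rx(roll)).
In Python, from bench import status, viewer, hand_in, r gives the robot as it stands.
- The arm moves only by the shell command python3 -m crank 'ROWS' [OPENING] [FORCE]. ROWS is a JSON object of lists of equal length, an entry for each row: "slide": the shift along the tool's x, y, z in m, a list of three; "twist": the turn about the tool's z in rad. A call has 1 to 8 rows; each row shifts and turns the commanded pose from where the row before left it, along the tool's axes as they then stand; what a row does not reach is not made up. A row lasts 1/10 s, in which the tool goes at most 50 mm and 8.59 degrees, less where a joint would pass 70% of its speed; a pose out of reach is approached as far as the arm can. A call with a gripper value outside its range is refused whole. OPENING is the closure, from 0 (fully open) to 1 (shut), set as the call begins (- or left out, the last holds). The fingers move at their own pace and stop on an object; FORCE is the grip in N (left out, the last holds). Time passes only in rows, so rows that do not move let the fingers close. It gives the time, the measured TCP pose, the force and the opening at its end, in the units of the state.
- status.sense(): the state, without advancing time (a new reading comes with each control period).
- viewer.snapshot(name): name is "side" or "top"; returns a dict with "img" (384x512x3 uint8, red, green, blue), "fx", "fy", "cx", "cy" (pixels), "k1" (the pictures are not rectified: a ray, as slopes to the right and down, at radius r is drawn at 1 + k1 r^2 times it, then the intrinsics apply), "R" (3x3) and "t" (3): a world point X has camera coordinates R X + t. Camera axes: x right, y down, z forward; pixel columns grow to the right and rows downward; lengths in mm; the calibration is good to about 2 mm. A picture is of the moment at which its call begins. There is no depth.
- hand_in(): hands the job in, once; it reports no verdict.
The state is a dict: "time": time; "joint_pos": joint angles; "qd": joint speeds; "joint_efforts": joint torques, N m; "tool_pos": TCP position; "tcp_rot": TCP orientation; "ft_force": force on the tool from outside, world axes, zero at the start; "wrist_torque": the same for the moment, N m; "finger_gap": finger opening in mm.
Only numpy, scipy, OpenCV 4.12 (cv2) and the standard library are available. Lean on these libraries where they do the work, as an engineer would, in place of code of your own. Each camera call takes 0.05 s, during which the arm holds its last target.

### The job

Get the bench ready for straining and weighing a two-part ink: stand the small round ink tin in the middle of the round metal drip plate, stand the open white tub in the middle of the scale's pan, and seat the strainer cap on top of the tub, cone down in its mouth. Stand the flat rectangular hardener can upright on the bench exactly midway between the tin and the tub, in line with them. Do not disturb the big lidded pail or the glass tumbler, and leave everything standing still and let go.

Things in the scene. Friction and masses are not known exactly. Their poses are not given: they have to be found in the camera images.
- scale: Fixed low grey bench scale, 135 mm deep (x), 120 mm wide (y), small dull display along its front (-x) edge, round steel pan 100 mm across, its flat top 30 mm above the bench. Origin: at bench height under the pan's centre; the body reaches 75 mm in front (-x) of it and 60 mm behind. z up. The drip plate lies along its y axis, to either side, 280 mm centre to centre.
- plate: Fixed round flat metal drip plate, 100 mm in diameter, 6 mm thick, no rim. Origin: centre of its underside, at bench height. z up.
- tin: Loose closed ink tin, upright steel cylinder with a paper band, 58 mm in diameter, 75 mm high, about 0.35 kg. Origin: centre of its underside; z up along the tin.
- tub: Loose open-topped white plastic mixing tub, 59 mm in outer diameter at the foot and 62 mm at the rim, 50 mm high, wall 3 mm (mouth about 56 mm inside), floor 4 mm, about 80 g. Origin: centre of its underside; z up.
- strainer: Loose aluminium strainer cap, 60 g: flange 74 mm across, 4 mm thick, dark radial slots; under it a cone 10 mm high (36 mm across at its foot, 50 at the flange); on top a black round knob 16 mm across, 26 mm high. Starts standing on its cone. Origin: centre of the cone's foot; flange top at 14 mm, knob top at 40 mm. z up. Seated, its flange lies on the tub's rim, origin 40 mm above the tub's underside.
- can: Loose rectangular metal hardener can with a paper band, 56 mm (its x) by 34 mm (its y), 95 mm high, plus a black screw cap 22 mm in diameter and 13 mm high set 12 mm off centre towards its +x; about 0.25 kg. Origin: centre of its underside; z up.
- pail: Bystander: big white lidded plastic pail, 96 mm in diameter over the lid, 120 mm high. Origin: centre of its underside. To be left alone.
- tumbler: Bystander: clear open drinking glass, 68 mm across the rim, 85 mm high. Origin: centre of its underside. To be left alone.
Not all that is in view belongs to the job. Of the things that look like the scale, the middle-sized one is meant.

How it is judged:
By the outcome, as a careful person would: the job done as asked, in the order asked, and still so for the second after the job is handed in, with the robot touching nothing.
It also fails if it takes over 106 s, if anything falls off the work surface, if the arm or the gripper's body presses on something with over 40 N, if the wrist force passes 120 N, or if a joint passes its speed limit or range.

## Working session

There is one attempt and no reset: what is moved stays moved. The work goes in short steps, Python scripts to look and compute and a shell command to move; the robot and the scene stay as the last step left them, time stands still between calls to the robot, and variables do not carry over. Pictures are saved under pics/ and viewed, and the job is handed in when it is done.

```bash
ls; mkdir -p pics
python3 - <<'E'
from bench import status, viewer, r
import cv2
print(status.sense())
for n in("side","top"):
    s=viewer.snapshot(n)
    cv2.imwrite(f"pics/{n}0.png",cv2.resize(s["img"][:,:,::-1],(800,600),interpolation=cv2.INTER_CUBIC))
    print({k:v for k,v in s.items() if k!="img"})
E
```

```text
pics
{'time': 0.0, 'joint_pos': array([-7.65689344e+01,  7.51432679e+00,  8.53300439e+01, -2.07410343e-04,
        8.72601376e+01, -4.89210047e+00]), 'qd': array([-0.08455805, -0.12848319, -0.04279616,  0.07024173,  0.01150101,
        0.04791362]), 'joint_efforts': array([-8.44637316e-05, -5.69394743e+01, -5.00551522e+01, -6.76815557e-05,
        1.47216115e-02,  7.25774657e-05]), 'tool_pos': array([ 188.52825219, -569.03741266,  230.24523386]), 'tcp_rot': array([-1.79895855e+02, -8.70601513e-03,  1.83231683e+01]), 'ft_force': array([-0.37332935,  0.38630425,  0.02565365]), 'wrist_torque': array([0.00556049, 0.02083817, 0.00212056]), 'finger_gap': 85.63570861349618}
{'fx': 477.6237778461321, 'fy': 477.6237778461321, 'cx': 258.0917253528828, 'cy': 192.36093481712572, 'k1': -0.09311008524823473, 'R': array([[-0.79497816, -0.60623716,  0.02205069],
       [-0.39755329,  0.49317985, -0.77377323],
       [ 0.45821513, -0.62389914, -0.63307879]]), 't': array([ 421.60990175,  218.01151122, 1340.7110567 ])}
{'fx': 432.1506935490116, 'fy': 432.1506935490116, 'cx': 261.8277873178927, 'cy': 187.23083669228004, 'k1': -0.11319198830584098, 'R': array([[ 3.31021632e-04, -9.99858290e-01, -1.68312229e-02],
       [-9.90194944e-01,  2.02345836e-03, -1.39677763e-01],
       [ 1.39692027e-01,  1.67124281e-02, -9.90053954e-01]]), 't': array([  22.44786439,  499.73196629, 1043.85417738])}
```

View pics/top0.png

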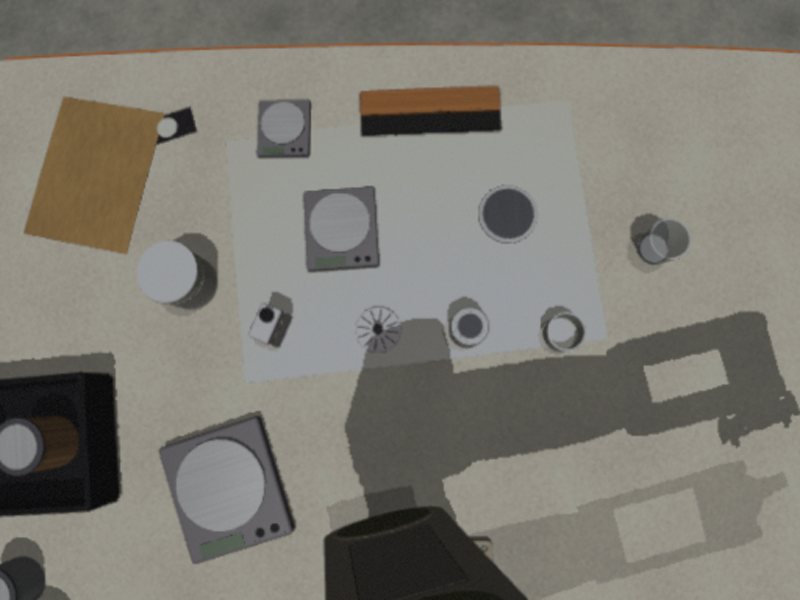

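View pics/side0.png

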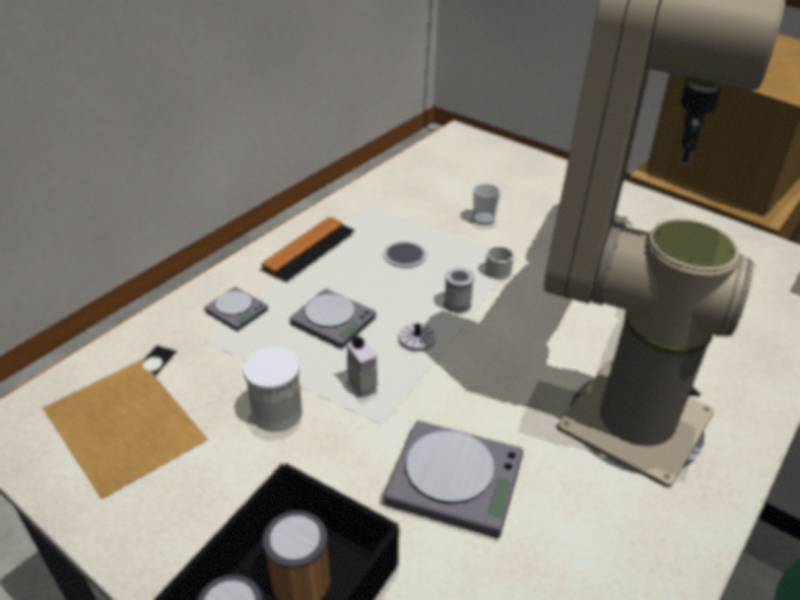

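Scale candidates (800x600 top view): small (283,128), middle (341,228), large (228,487). The middle one at (341,228) fits, since it is the middle-sized of the three. The plate candidate is at (507,213). I'll write helpers, then confirm both with crops and a rough metric check.

```bash
cat > h.py <<'E'
import numpy as np, cv2
from bench import status, viewer, r
def snap(n): 
    s=viewer.snapshot(n); s["K"]=np.array([[s["fx"],0,s["cx"]],[0,s["fy"],s["cy"]],[0,0,1.]]); s["D"]=np.array([s["k1"],0,0,0,0.]); return s
def proj(s,P):
    P=np.asarray(P,float).reshape(-1,1,3)
    return cv2.projectPoints(P,cv2.Rodrigues(s["R"])[0],s["t"],s["K"],s["D"])[0].reshape(-1,2)
def unproj(s,uv,z):
    u=cv2.undistortPoints(np.asarray(uv,float).reshape(-1,1,2),s["K"],s["D"],None,None).reshape(-1,2)
    d=np.c_[u,np.ones(len(u))]@s["R"]; c=-s["R"].T@s["t"]
    return c+d*((z-c[2])/d[:,2])[:,None]
def circ(x,y,z,rad,n=60):
    a=np.linspace(0,2*np.pi,n); return np.c_[x+rad*np.cos(a),y+rad*np.sin(a),np.full(n,z)]
def rect(x,y,z,x0,x1,y0,y1,yaw):
    c,sn=np.cos(np.radians(yaw)),np.sin(np.radians(yaw))
    p=np.array([[x0,y0],[x1,y0],[x1,y1],[x0,y1],[x0,y0]])
    return np.c_[x+c*p[:,0]-sn*p[:,1],y+sn*p[:,0]+c*p[:,1],np.full(5,z)]
def crop(s,name,box,f,curves=()):
    x0,y0,x1,y1=box; im=cv2.resize(s["img"][y0:y1,x0:x1,::-1],None,fx=f,fy=f,interpolation=cv2.INTER_CUBIC)
    cols=[(0,0,255),(0,200,0),(255,0,0),(0,200,255),(255,0,255)]
    for i,c in enumerate(curves):
        q=(proj(s,c)+.5-[x0,y0])*f
        cv2.polylines(im,[np.round(q*8).astype(int)],False,cols[i%5],1,cv2.LINE_AA,3)
    assert im.shape[1]<=800 and im.shape[0]<=600
    cv2.imwrite("pics/"+name+".png",im)
E
python3 - <<'E'
from h import *
s=snap("top")
f=1/1.5625
for n,uv,z in [("scale",(340,222),30),("plate",(507,213),6),("tub",(563,331),50),("tin",(469,327),75),("str",(378,328),30),("canCap",(266,314),108),("pail",(167,271),120),("tumblerrim",(669,239),85),("tumfoot",(653,249),0),("small",(283,123),15),("big",(221,485),40)]:
    print(n,unproj(s,np.array(uv)*f,z)[0].round(1))
crop(s,"crop1",(80,50,400,280),2.5)
E
```

```text
scale [617.4 135.3  30. ]
plate [ 637.9 -141.2    6. ]
tub [ 436.3 -219.5   50. ]
tin [440.8 -70.1  75. ]
str [443.4  71.8  30. ]
canCap [457.5 234.9 108. ]
pail [521.4 386.3 120. ]
tumblerrim [ 576.2 -384.1   85. ]
tumfoot [ 577.9 -387.7    0. ]
small [796.5 238.6  15. ]
big [195.6 316.2  40. ]
```

View pics/crop1.png

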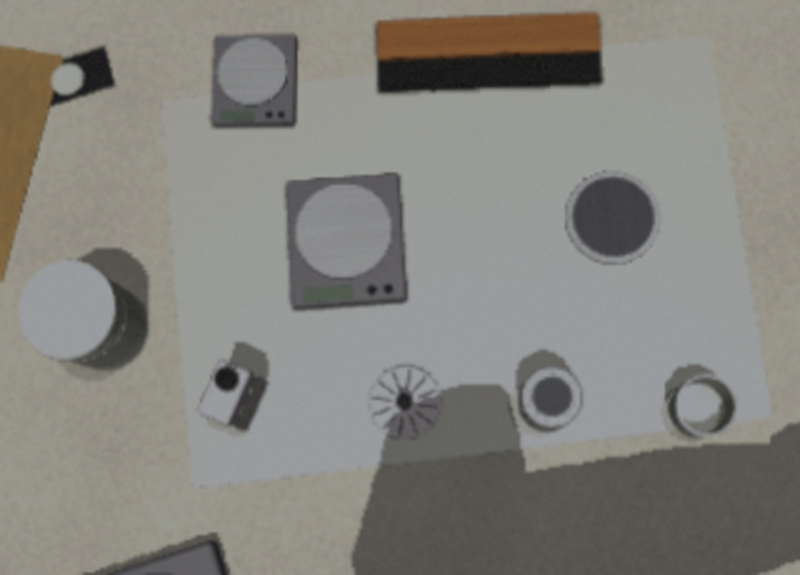

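The crop shows the middle scale at (345,235), with the small one at (254,75) up behind it. The plate is at (612,216), and it is 277 mm from the middle scale, so that pairing agrees. Tub is at (700,405), tin (550,395), strainer (404,400), can (230,395). Next I'll refine with overlays in both views.

```bash
cat > ov.py <<'E'
from h import *
def curves(p):
    C=[]
    x,y,w=p["scale"]; C+=[circ(x,y,30,50),rect(x,y,0,-75,60,-60,60,w)]
    x,y=p["plate"]; C+=[circ(x,y,6,50),circ(x,y,0,50)]
    x,y=p["tin"]; C+=[circ(x,y,75,29),circ(x,y,0,29)]
    x,y=p["tub"]; C+=[circ(x,y,50,31),circ(x,y,0,29.5)]
    x,y=p["str"]; C+=[circ(x,y,14,37),circ(x,y,40,8)]
    x,y,w=p["can"]; C+=[rect(x,y,95,-28,28,-17,17,w),rect(x,y,0,-28,28,-17,17,w)]
    c,q=np.cos(np.radians(w)),np.sin(np.radians(w)); C+=[circ(x+12*c,y+12*q,108,11)]
    return C
E
python3 - <<'E'
from ov import *
p=dict(scale=(617.4,135.3,4),plate=(638,-141),tin=(441,-70),tub=(436,-219.5),str=(443,72),can=(445,231,30))
for n,boxes in (("top",[(150,110,290,215),(280,110,420,215),(290,180,400,260),(150,180,270,260)]),("side",[(180,175,280,265),(240,130,340,220)])):
    s=snap(n)
    for i,b in enumerate(boxes):
        crop(s,f"ov_{n}{i}",b,4,curves(p))
ims=[cv2.imread(f"pics/ov_top{i}.png") for i in range(4)]
E
python3 - <<'E'
import cv2,numpy as np
def mont(names,out,w=400,h=300):
    L=[cv2.resize(cv2.imread(f"pics/{n}.png"),(w,h),interpolation=cv2.INTER_AREA) for n in names]
E
ls pics
```

```text
crop1.png
ov_side0.png
ov_side1.png
ov_top0.png
ov_top1.png
ov_top2.png
ov_top3.png
side0.png
top0.png
```

View pics/ov_top0.png

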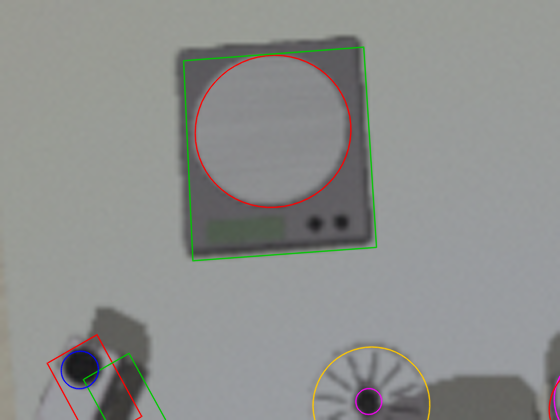

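View pics/ov_top1.png

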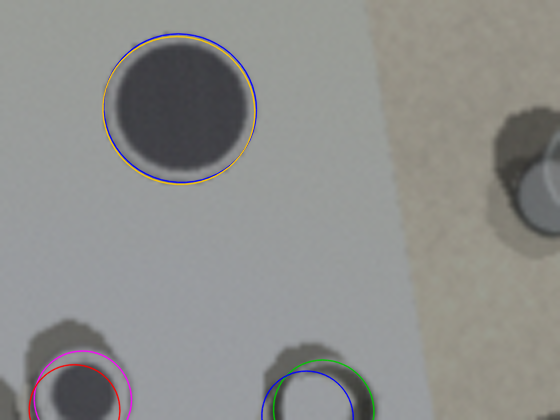

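View pics/ov_top2.png

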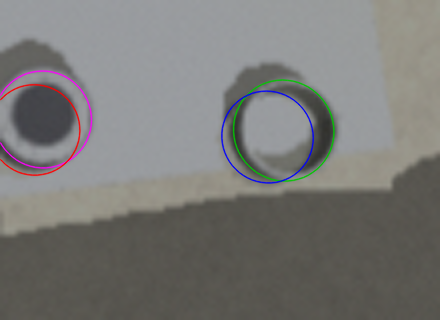

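View pics/ov_top3.png

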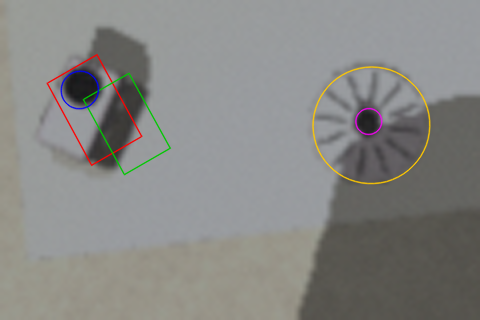

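View pics/ov_side0.png

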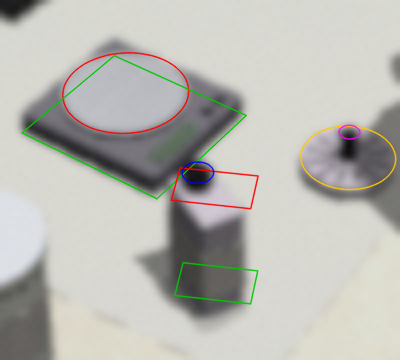

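View pics/ov_side1.png

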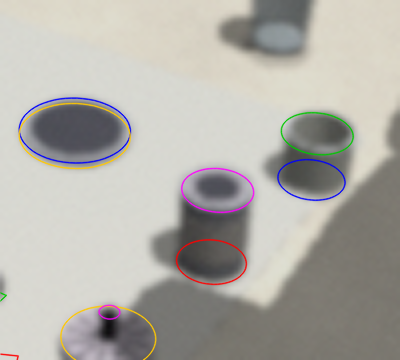

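The models fit well, but the can's yaw is wrong. Its top's long axis runs from the cap at (80,86) down-left, so the yaw is about -26°. I'll refine that.

Run:
```python
from ov import *
p=dict(scale=(617.4,135.3,4),plate=(638,-141),tin=(443,-70),tub=(437.5,-219.5),str=(444,72),can=(446.5,240,-26))
out=[]
for n,boxes in (("top",[(150,185,200,225),(285,190,385,230)]),("side",[(205,205,255,260),(270,160,330,200)])):
    s=snap(n)
    for i,b in enumerate(boxes):
        crop(s,f"o2_{n}{i}",b,8,curves(p))
a=[cv2.imread(f"pics/o2_{n}.png") for n in("top0","side0","top1","side1")]
def pad(im,h,w): o=np.zeros((h,w,3),np.uint8); o[:im.shape[0],:im.shape[1]]=im; return o
cv2.imwrite("pics/can2.png",np.hstack([pad(a[0],440,400),pad(a[1],440,400)]))
```

```text
(no output)
```

View pics/can2.png

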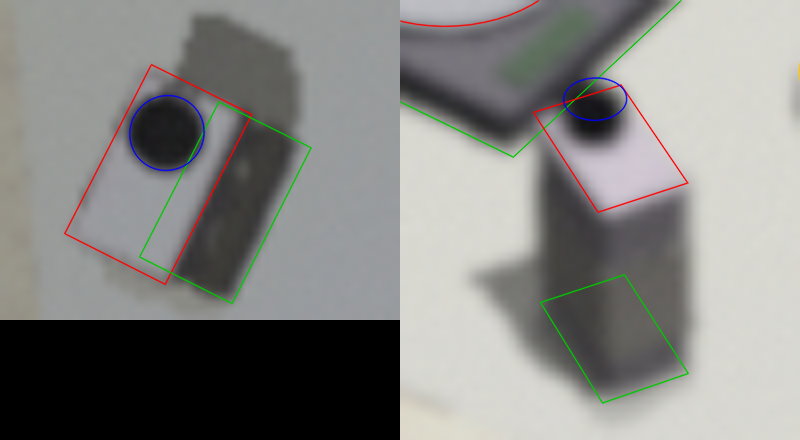

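View pics/o2_top1.png

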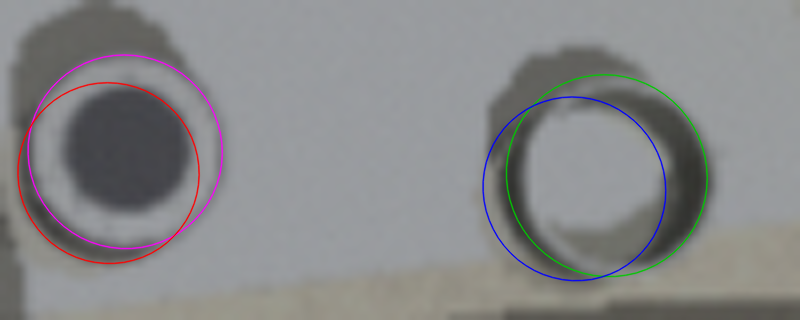

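View pics/o2_side1.png

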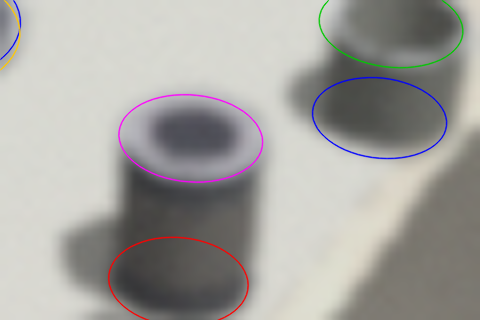

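All the overlays fit to within about 2 mm (tin, tub, can yaw about -26°). Next is a planner that prints tool-axis shifts.

```bash
cat > plan.py <<'E'
import sys
from h import *
from scipy.spatial.transform import Rotation as Ro
# plan.py x y z yaw|- : total shift in tool axes (m) after twist applied in-line; print per row
x,y,z=map(float,sys.argv[1:4]); s=status.sense()
R=Ro.from_euler("xyz",s["tcp_rot"],degrees=True).as_matrix(); yaw=s["tcp_rot"][2]
d=R.T@(np.array([x,y,z])-s["tool_pos"])/1000
tw=0
if len(sys.argv)>4: tw=-(float(sys.argv[4])-yaw+180)%360-180
print("tool shift m",d.round(4),"len",np.linalg.norm(d).round(3),"rows>=",np.ceil(np.linalg.norm(d)/.05),"twist deg",round(tw,2),"rad",round(np.radians(tw),4),"rows",abs(tw)/8.5)
E
python3 plan.py 443 -70 200 18.3
```

```text
tool shift m [ 0.3985 -0.3941  0.0312] len 0.561 rows>= 12.0 twist deg 0.02 rad 0.0004 rows 0.0027607600698114337
```

```bash
python3 -m crank '{"slide":[[0.033,-0.033,0.0025],[0.033,-0.033,0.0025],[0.033,-0.033,0.0025],[0.033,-0.033,0.0025],[0.033,-0.033,0.0025],[0.033,-0.033,0.0025],[0.033,-0.033,0.0025],[0.033,-0.033,0.0025]],"twist":[0,0,0,0,0,0,0,0]}' 0 40
python3 -m crank '{"slide":[[0.033,-0.033,0.0025],[0.033,-0.033,0.0025],[0.033,-0.033,0.0025],[0.033,-0.031,0.0025],[0,0,0],[0,0,0],[0,0,0]],"twist":[0,0,0,0,0,0,0]}'
python3 plan.py 443 -70 100 18.3
```

```text
time: 1.15
tool_pos: [356.8, -234.3, 211.5]
tcp_rot: [180.0, -0.0, 18.3]
ft_force: [1.3, 0.2, -0.2]
finger_gap: 85.4
time: 1.85
tool_pos: [440.4, -71.7, 201.3]
tcp_rot: [180.0, 0.0, 18.3]
ft_force: [-0.5, -0.4, -0.2]
finger_gap: 85.7
tool shift m [ 0.003  -0.0009  0.1013] len 0.101 rows>= 3.0 twist deg 0.01 rad 0.0001 rows 0.0008056056077186761
```

```bash
python3 -m crank '{"slide":[[0.003,-0.001,0.034],[0,0,0.034],[0,0,0.034],[0,0,0],[0,0,0]],"twist":[0,0,0,0,0]}'
python3 - <<'E'
from h import *
p=status.sense()["tool_pos"]; print(p.round(1))
C=[circ(443,-70,75,29),circ(p[0],p[1],p[2],3),np.array([p,[p[0],p[1],75]])]
s=snap("side"); crop(s,"a_side",(250,120,350,220),6,C)
s=snap("top"); crop(s,"a_top",(250,150,350,250),6,C)
E
```

```text
time: 2.35
tool_pos: [442.6, -70.2, 99.7]
tcp_rot: [-180.0, 0.1, 18.2]
ft_force: [0.9, 0.6, 0.9]
finger_gap: 85.5
[442.6 -70.2  99.7]
```

View pics/a_side.png

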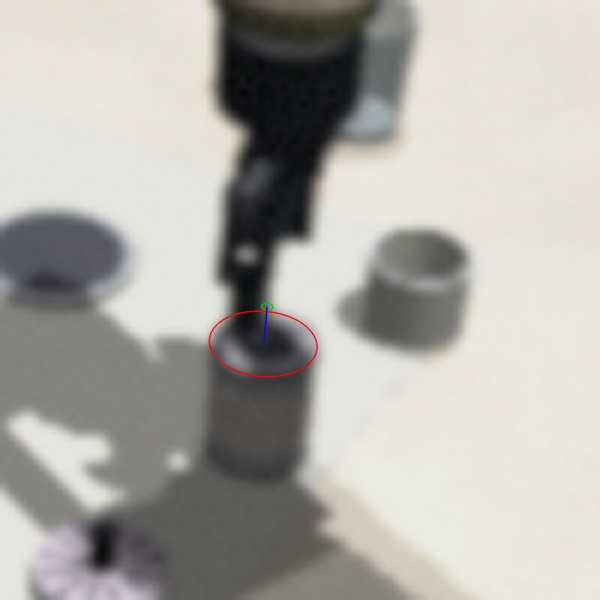

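View pics/a_top.png

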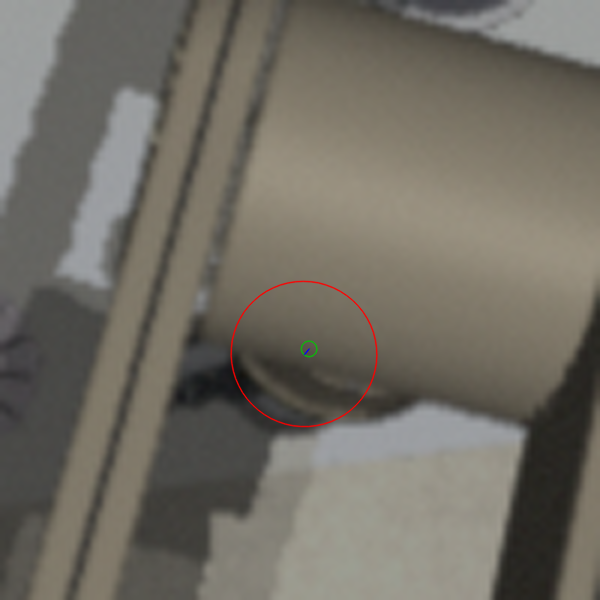

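In the side view the near finger's tip is at (248,330) and the far one at (290,240). They straddle the tin, whose top is at (262,345), so the alignment is good. Descending to grasp.

```bash
python3 -m crank '{"slide":[[0,0,0.03],[0,0,0.03],[0,0,0.01],[0,0,0]],"twist":[0,0,0,0]}' 0 50
python3 -m crank '{"slide":[[0,0,0],[0,0,0],[0,0,0],[0,0,0],[0,0,0],[0,0,0],[0,0,0],[0,0,0]],"twist":[0,0,0,0,0,0,0,0]}' 1 50
```

```text
time: 2.85
tool_pos: [442.9, -69.2, 29.3]
tcp_rot: [-180.0, 0.1, 18.3]
ft_force: [0.7, 0.6, 1.2]
finger_gap: 85.5
time: 3.65
tool_pos: [445.1, -69.8, 31.7]
tcp_rot: [179.9, -0.2, 18.3]
ft_force: [-1.1, -0.8, 6.3]
finger_gap: 56.5
```

```bash
python3 -m crank '{"slide":[[0,0,-0.03],[0,0,-0.04],[0,0,0],[0,0,0],[0,0,0]],"twist":[0,0,0,0,0]}'
python3 - <<'E'
from h import *
for n in range(3):
    p=status.sense(); print(p["tool_pos"].round(1),p["ft_force"].round(1),p["finger_gap"].round(1))
s=snap("side"); crop(s,"b_side",(220,100,350,220),4)
p=status.sense(); print(p["tool_pos"].round(1))
E
python3 plan.py 638 -141 100 94
```

```text
time: 4.15
tool_pos: [442.3, -68.9, 98.3]
tcp_rot: [-179.9, 0.1, 18.3]
ft_force: [-0.6, -0.4, -4.1]
finger_gap: 56.9
tool shift m [ 0.1631  0.13   -0.0021] len 0.209 rows>= 5.0 twist deg -75.67 rad -1.3207 rows 8.902746185690322Traceback (most recent call last):
  File "<stdin>", line 3, in <module>
AttributeError: 'float' object has no attribute 'round'
```

```bash
python3 -m crank '{"slide":[[0.0326,0.026,0],[0.0326,0.026,0],[0.0326,0.026,0],[0.0326,0.026,0],[0.0326,0.026,0],[0,0,0],[0,0,0],[0,0,0]],"twist":[0,0,0,0,0,0,0,0]}'
python3 - <<'E'
from h import *
p=status.sense(); print(p["tool_pos"].round(1),p["ft_force"].round(1))
x,y,z=p["tool_pos"]; zb=z-30
C=[circ(638,-141,6,50),circ(x,y,zb+75,29),circ(x,y,zb,29),]
s=snap("side"); crop(s,"b_side",(220,70,350,190),5,C)
s=snap("top"); crop(s,"b_top",(270,80,390,180),5,C)
E
python3 plan.py 638 -141 37
```

```text
time: 4.95
tool_pos: [637.2, -140.7, 97.5]
tcp_rot: [-179.9, 0.2, 18.3]
ft_force: [0.8, 0.4, -4.3]
finger_gap: 57.3
[ 637.2 -140.7   97.5] [ 0.8  0.4 -4.3]
tool shift m [0.0002 0.0003 0.0621] len 0.062 rows>= 2.0 twist deg 0 rad 0.0 rows 0.0
```

View pics/b_side.png

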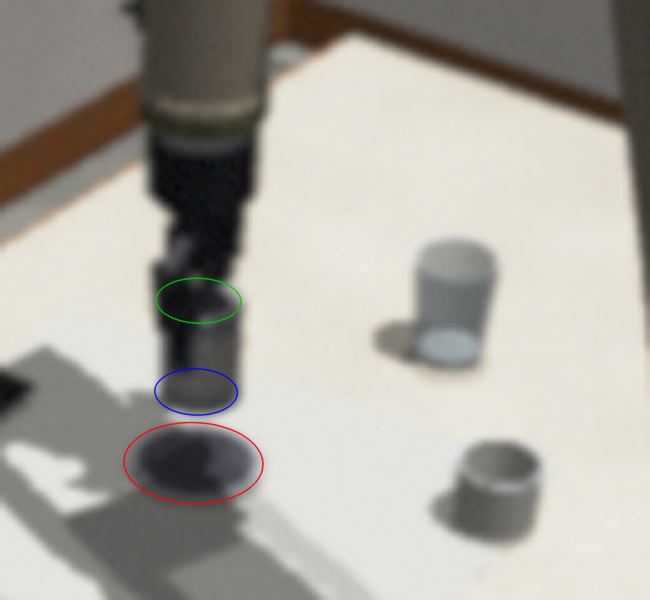

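View pics/b_top.png

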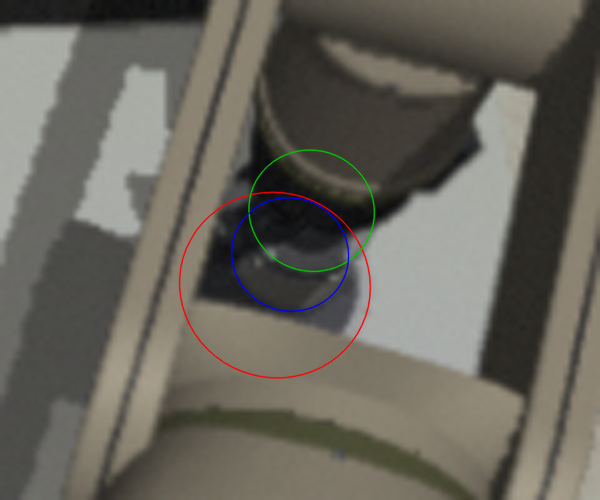

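The tin is held over the plate. Its silhouette at (196,390) agrees with the model, and the plate is at (193,463). Lowering with force checks.

```bash
python3 -m crank '{"slide":[[0,0,0.03],[0,0,0.02],[0,0,0.007],[0,0,0],[0,0,0]],"twist":[0,0,0,0,0]}'
python3 -m crank '{"slide":[[0,0,0.001],[0,0,0.001],[0,0,0.001],[0,0,0]],"twist":[0,0,0,0]}'
python3 -m crank '{"slide":[[0,0,0.001],[0,0,0]],"twist":[0,0]}'
```

```text
time: 5.55
tool_pos: [639.4, -141.4, 43.8]
tcp_rot: [179.9, -0.1, 18.3]
ft_force: [1.1, 0.0, -3.1]
finger_gap: 57.4
time: 5.95
tool_pos: [638.9, -141.4, 39.4]
tcp_rot: [180.0, -0.0, 18.3]
ft_force: [0.7, 0.6, -4.2]
finger_gap: 56.4
time: 6.15
tool_pos: [638.7, -141.3, 38.1]
tcp_rot: [-180.0, 0.0, 18.3]
ft_force: [0.1, -0.7, -4.4]
finger_gap: 57.0
```

```bash
python3 -m crank '{"slide":[[0,0,0.001],[0,0,0]],"twist":[0,0]}'
python3 -m crank '{"slide":[[0,0,0.001],[0,0,0]],"twist":[0,0]}'
python3 -m crank '{"slide":[[0,0,0.001],[0,0,0]],"twist":[0,0]}'
```

```text
time: 6.35
tool_pos: [638.9, -141.3, 37.8]
tcp_rot: [180.0, 0.0, 18.3]
ft_force: [-2.9, 1.2, 1.0]
finger_gap: 57.4
time: 6.55
tool_pos: [639.0, -141.4, 37.8]
tcp_rot: [180.0, -0.0, 18.3]
ft_force: [-7.6, 1.2, 8.7]
finger_gap: 57.0
time: 6.75
tool_pos: [639.0, -141.3, 37.8]
tcp_rot: [180.0, -0.0, 18.3]
ft_force: [-10.2, 3.7, 16.4]
finger_gap: 56.7
```

```bash
python3 -m crank '{"slide":[[0,0,-0.001],[0,0,-0.001],[0,0,0]],"twist":[0,0,0]}'
python3 -m crank '{"slide":[[0,0,0],[0,0,0],[0,0,0],[0,0,0],[0,0,0],[0,0,0]],"twist":[0,0,0,0,0,0]}' 0
python3 -m crank '{"slide":[[0,0,-0.02],[0,0,-0.04],[0,0,-0.05],[0,0,-0.04],[0,0,0],[0,0,0]],"twist":[0,0,0,0,0,0]}'
python3 plan.py 437.5 -219.5 170
```

```text
time: 7.05
tool_pos: [639.1, -141.4, 37.8]
tcp_rot: [180.0, -0.0, 18.3]
ft_force: [-4.5, 0.9, 3.9]
finger_gap: 57.2
time: 7.65
tool_pos: [638.9, -141.3, 37.3]
tcp_rot: [180.0, -0.0, 18.3]
ft_force: [-0.7, 0.4, -0.4]
finger_gap: 85.3
time: 8.25
tool_pos: [639.9, -141.6, 189.2]
tcp_rot: [179.9, -0.2, 18.3]
ft_force: [0.0, -0.2, -0.3]
finger_gap: 85.4
tool shift m [-0.2167  0.0103  0.0186] len 0.218 rows>= 5.0 twist deg 0 rad 0.0 rows 0.0
```

Go to above the tub, and check the tin from there.

```bash
python3 -m crank '{"slide":[[-0.043,0.002,0.004],[-0.043,0.002,0.004],[-0.043,0.002,0.004],[-0.043,0.002,0.004],[-0.043,0.002,0.004],[0,0,0],[0,0,0],[0,0,0]],"twist":[0,0,0,0,0,0,0,0]}'
python3 - <<'E'
from h import *
C=[circ(638,-141,6,50),circ(638,-141,81,29),circ(638,-141,6,29)]
s=snap("side"); crop(s,"c_side",(240,90,340,190),6,C+[circ(437.5,-219.5,50,31)])
s=snap("top"); crop(s,"c_top",(270,80,390,180),6,C)
E
python3 plan.py 437.5 -219.5 80
```

```text
time: 9.05
tool_pos: [438.2, -218.1, 166.7]
tcp_rot: [-180.0, 0.0, 18.3]
ft_force: [1.3, -0.3, -0.2]
finger_gap: 85.3
tool shift m [-0.0016  0.001   0.0871] len 0.087 rows>= 2.0 twist deg 0 rad 0.0 rows 0.0
```

View pics/c_side.png

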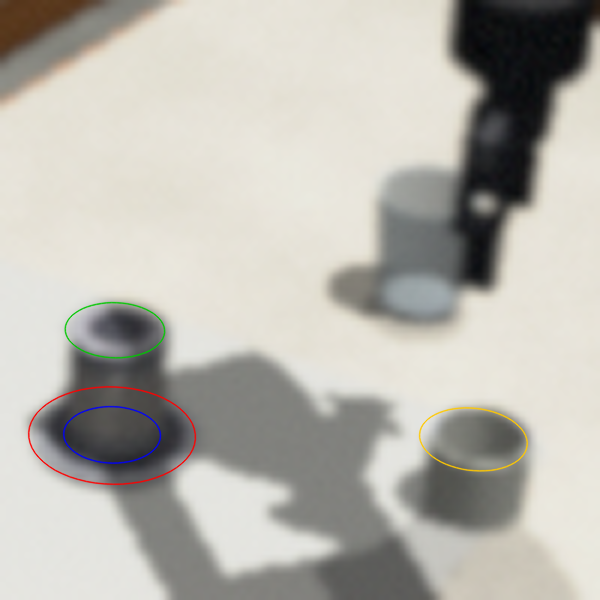

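View pics/c_top.png

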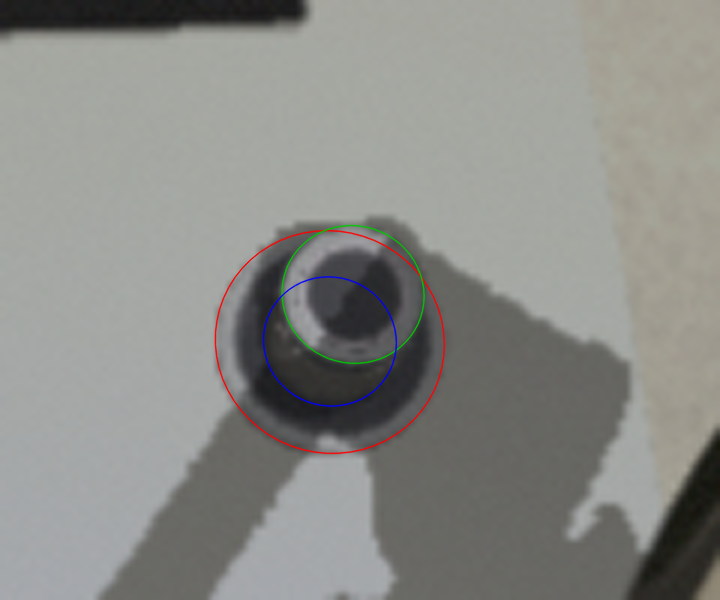

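The top view shows the tin (ring at (353,294)) centred on the plate to within about 1 mm, and the side view agrees. Now the tub.

```bash
python3 -m crank '{"slide":[[0,0.001,0.04],[0,0,0.04],[0,0,0.04],[0,0,0.027],[0,0,0],[0,0,0]],"twist":[0,0,0,0,0,0]}' 0 30
python3 -m crank '{"slide":[[0,0,0],[0,0,0],[0,0,0],[0,0,0],[0,0,0],[0,0,0],[0,0,0],[0,0,0]],"twist":[0,0,0,0,0,0,0,0]}' 1 30
```

```text
time: 9.75
tool_pos: [438.6, -219.0, 20.5]
tcp_rot: [-179.9, 0.0, 18.4]
ft_force: [0.7, -0.4, -0.5]
finger_gap: 85.3
time: 10.55
tool_pos: [440.2, -220.4, 23.1]
tcp_rot: [179.8, -0.2, 18.3]
ft_force: [-1.4, 1.3, 6.8]
finger_gap: 61.3
```

```bash
python3 -m crank '{"slide":[[0,0,-0.02],[0,0,-0.04],[0,0,-0.04],[0,0,0],[0,0,0],[0,0,0]],"twist":[0,0,0,0,0,0]}'
python3 plan.py 617.4 135.3 120
```

```text
time: 11.15
tool_pos: [437.9, -219.2, 120.0]
tcp_rot: [-180.0, 0.0, 18.3]
ft_force: [-0.5, 1.0, -1.1]
finger_gap: 61.5
tool shift m [ 0.2818 -0.2801 -0.    ] len 0.397 rows>= 8.0 twist deg 0 rad 0.0 rows 0.0
```

```bash
python3 -m crank '{"slide":[[0.03,-0.03,0],[0.035,-0.035,0],[0.035,-0.035,0],[0.035,-0.035,0],[0.035,-0.035,0],[0.035,-0.035,0],[0.035,-0.035,0],[0.03,-0.03,0]],"twist":[0,0,0,0,0,0,0,0]}'
python3 -m crank '{"slide":[[0.012,-0.0105,0],[0,0,0],[0,0,0],[0,0,0]],"twist":[0,0,0,0]}'
python3 - <<'E'
from h import *
p=status.sense(); print(p["tool_pos"].round(1),p["ft_force"].round(1))
x,y,z=p["tool_pos"]; zb=z-20
C=[circ(617.4,135.3,30,50),circ(x,y,zb+50,31),circ(x,y,zb,29.5),]
s=snap("side"); crop(s,"d_side",(160,140,280,240),5,C)
s=snap("top"); crop(s,"d_top",(160,100,280,200),5,C)
E
python3 plan.py 617.4 135.3 50
```

```text
time: 11.95
tool_pos: [609.1, 124.3, 118.2]
tcp_rot: [-180.0, 0.2, 18.4]
ft_force: [1.5, 0.3, -0.6]
finger_gap: 61.3
time: 12.35
tool_pos: [616.8, 134.5, 119.2]
tcp_rot: [-180.0, 0.1, 18.3]
ft_force: [0.3, 0.5, -0.7]
finger_gap: 61.4
[616.8 134.5 119.2] [ 0.3  0.5 -0.7]
tool shift m [ 0.0005 -0.0008  0.0699] len 0.07 rows>= 2.0 twist deg 0 rad 0.0 rows 0.0
```

View pics/d_side.png

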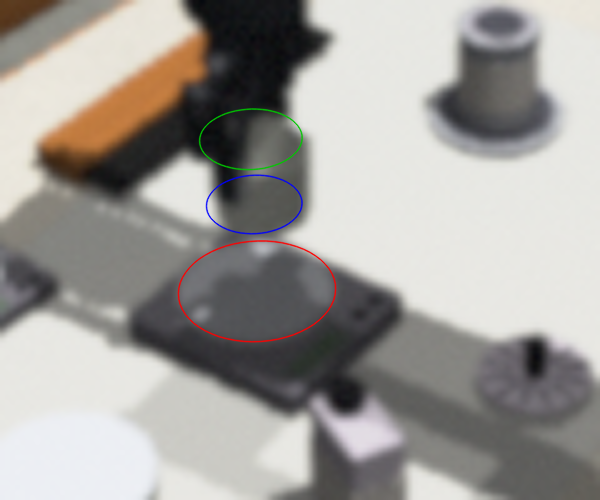

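View pics/d_top.png

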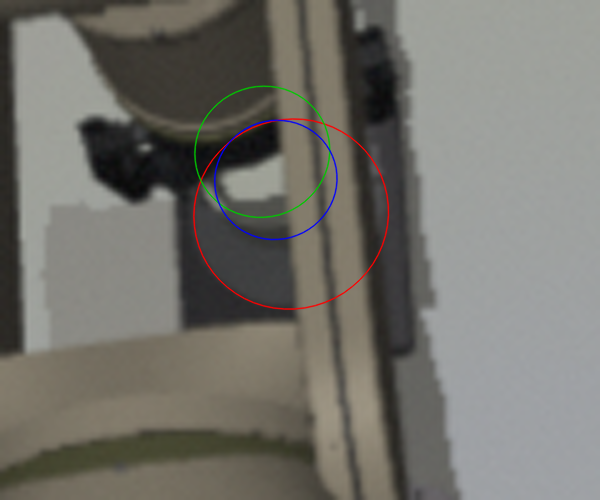

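The side view shows the tub about 7 px (crop) to the right of the model: right edge at 309 against 302. The top view shows its rim about 10 px lower. So the tub sits about 3–4 mm toward −x of the TCP. I'll go lower and measure this before setting it down.

```bash
python3 -m crank '{"slide":[[0.002,-0.001,0.03],[0.001,0,0.03],[0,0,0],[0,0,0],[0,0,0]],"twist":[0,0,0,0,0]}'
python3 - <<'E'
from h import *
p=status.sense(); print(p["tool_pos"].round(1),p["ft_force"].round(1))
x,y,z=p["tool_pos"]; zb=z-20
C=[circ(617.4,135.3,30,50),circ(x,y,zb+50,31),circ(x,y,zb,29.5),]
s=snap("side"); crop(s,"e_side",(180,150,260,220),7,C); crop(s,"e_side0",(180,150,260,220),7)
s=snap("top"); crop(s,"e_top",(160,100,260,180),7,C)
E
```

```text
time: 12.95
tool_pos: [621.5, 137.2, 62.5]
tcp_rot: [180.0, -0.2, 18.3]
ft_force: [0.3, -0.1, -0.0]
finger_gap: 61.7
[621.5 137.2  62.5] [ 0.3 -0.1 -0. ]
```

View pics/e_side.png

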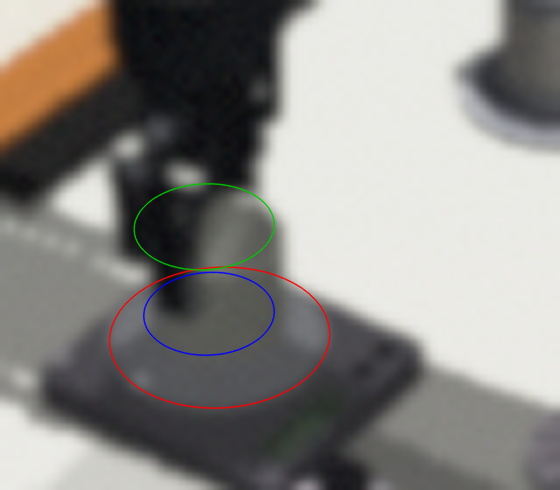

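View pics/e_top.png

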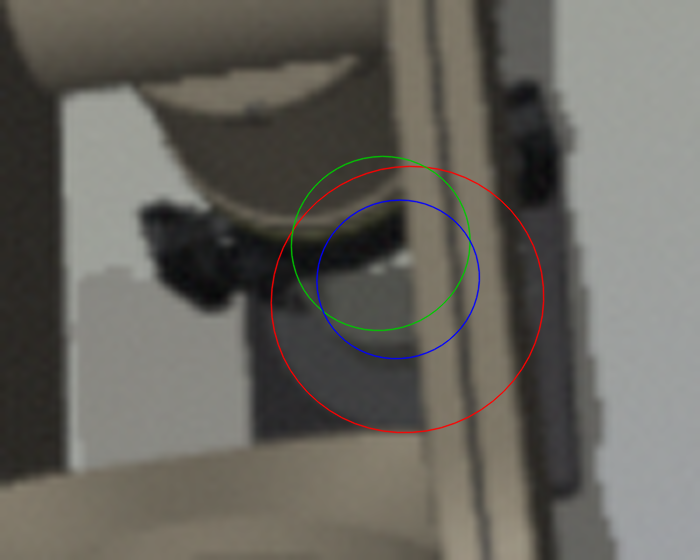

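The tub's own centre now reads about (617,136), with its right edge at 284 against the model's 274 drawn at the TCP. That is on the pan's centre, so lower it.

```bash
python3 -m crank '{"slide":[[0,0,0.004],[0,0,0.004],[0,0,0],[0,0,0]],"twist":[0,0,0,0]}'
python3 -m crank '{"slide":[[0,0,0.001],[0,0,0.001],[0,0,0]],"twist":[0,0,0]}'
python3 -m crank '{"slide":[[0,0,0.001],[0,0,0]],"twist":[0,0]}'
python3 -m crank '{"slide":[[0,0,0.001],[0,0,0]],"twist":[0,0]}'
```

```text
time: 13.45
tool_pos: [620.9, 137.8, 53.0]
tcp_rot: [180.0, -0.1, 18.3]
ft_force: [-0.8, 0.5, 5.3]
finger_gap: 61.3
time: 13.75
tool_pos: [621.0, 137.8, 52.9]
tcp_rot: [180.0, -0.1, 18.3]
ft_force: [-8.4, -0.2, 19.3]
finger_gap: 61.7
time: 13.95
tool_pos: [621.1, 137.8, 52.9]
tcp_rot: [180.0, -0.1, 18.3]
ft_force: [-11.9, -1.6, 25.9]
finger_gap: 61.7
time: 14.15
tool_pos: [621.2, 137.8, 52.9]
tcp_rot: [180.0, -0.1, 18.3]
ft_force: [-16.0, -2.8, 32.9]
finger_gap: 61.5
```

Contact came earlier than expected (TCP 53), so I'm backing off 4 mm before releasing.

```bash
python3 -m crank '{"slide":[[0,0,-0.002],[0,0,-0.002],[0,0,-0.0005],[0,0,0]],"twist":[0,0,0,0]}'
python3 -m crank '{"slide":[[0,0,0],[0,0,0],[0,0,0],[0,0,0],[0,0,0],[0,0,0]],"twist":[0,0,0,0,0,0]}' 0
python3 -m crank '{"slide":[[0,0,-0.02],[0,0,-0.04],[0,0,-0.05],[0,0,-0.02],[0,0,0],[0,0,0]],"twist":[0,0,0,0,0,0]}'
python3 plan.py 444 72 150
```

```text
time: 14.55
tool_pos: [620.4, 137.5, 53.0]
tcp_rot: [180.0, -0.0, 18.3]
ft_force: [-2.1, -0.2, 5.9]
finger_gap: 61.6
time: 15.15
tool_pos: [620.2, 137.4, 52.7]
tcp_rot: [-180.0, 0.0, 18.3]
ft_force: [0.4, -0.0, -1.1]
finger_gap: 85.5
time: 15.75
tool_pos: [620.5, 137.5, 183.1]
tcp_rot: [180.0, -0.1, 18.3]
ft_force: [0.0, 1.1, -0.9]
finger_gap: 85.4
tool shift m [-0.1881  0.0067  0.0329] len 0.191 rows>= 4.0 twist deg 0 rad 0.0 rows 0.0
```

```bash
python3 -m crank '{"slide":[[-0.047,0.0017,0.005],[-0.047,0.0017,0.005],[-0.047,0.0017,0.005],[-0.047,0.0017,0.005],[0,0,0],[0,0,0],[0,0,0]],"twist":[0,0,0,0,0,0,0]}'
python3 - <<'E'
from h import *
p=status.sense(); print(p["tool_pos"].round(1),p["ft_force"].round(1))
C=[circ(617.4,135.3,30,50),circ(617.4,135.3,80,31),circ(617.4,135.3,30,29.5),]
s=snap("side"); crop(s,"f_side",(180,150,290,250),6,C)
s=snap("top"); crop(s,"f_top",(150,90,290,180),5,C)
E
python3 plan.py 444 72 60
```

```text
time: 16.45
tool_pos: [444.4, 72.0, 162.5]
tcp_rot: [-180.0, -0.0, 18.3]
ft_force: [-0.0, 0.3, 0.5]
finger_gap: 85.3
[444.4  72.  162.5] [-0.   0.3  0.5]
tool shift m [-0.0011 -0.0002  0.103 ] len 0.103 rows>= 3.0 twist deg 0 rad 0.0 rows 0.0
```

View pics/f_side.png

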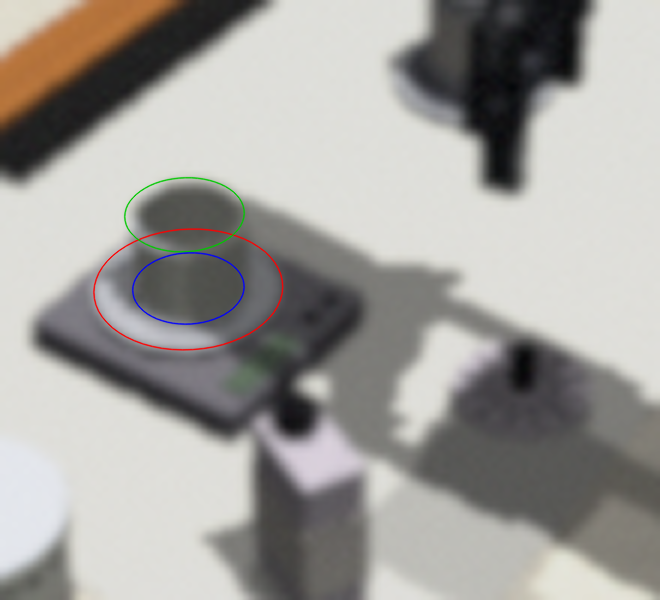

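View pics/f_top.png

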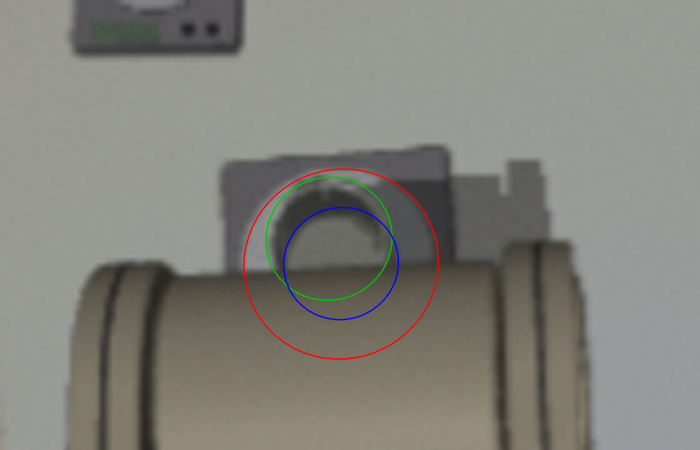

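The tub stands on the pan. Its rim in the side view is at (189,217) and its offset from the drawn pan matches the pan's own small offset, so it is centred to within about 1.5 mm. Now the strainer knob, with the jaws part-closed first.

```bash
python3 -m crank '{"slide":[[-0.001,0,0.04],[0,0,0.04],[0,0,0.02],[0,0,0],[0,0,0],[0,0,0]],"twist":[0,0,0,0,0,0]}' 0.5 40
python3 - <<'E'
from h import *
p=status.sense(); print(p["tool_pos"].round(1),p["finger_gap"])
C=[circ(443.5,72,14,37),circ(443.5,72,40,8),circ(*p["tool_pos"],3)]
s=snap("side"); crop(s,"g_side",(220,140,320,240),6,C)
E
```

```text
time: 17.15
tool_pos: [444.8, 71.7, 64.6]
tcp_rot: [180.0, -0.1, 18.3]
ft_force: [0.4, 0.3, 0.1]
finger_gap: 42.6
[444.8  71.7  64.6] 42.569046413010476
```

View pics/g_side.png

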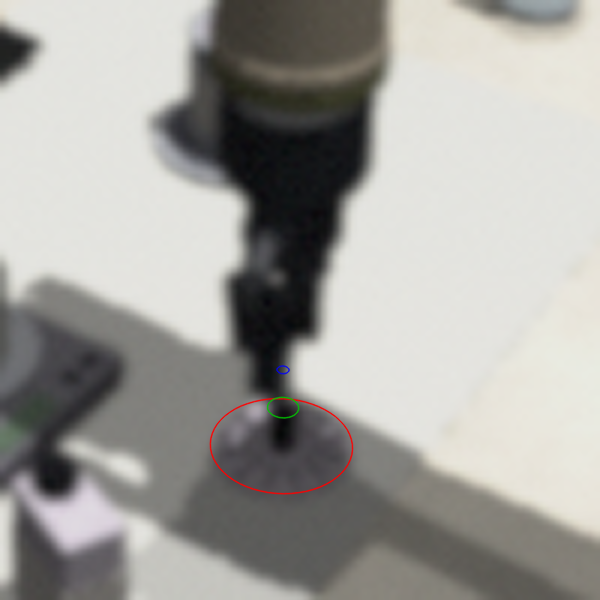

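Knob at (283,420), with the fingers straddling it. Descend.

```bash
python3 -m crank '{"slide":[[-0.001,0,0.02],[0,0,0.015],[0,0,0.005],[0,0,0],[0,0,0]],"twist":[0,0,0,0,0]}'
python3 -m crank '{"slide":[[0,0,0.003],[0,0,0.002],[0,0,0],[0,0,0]],"twist":[0,0,0,0]}'
```

```text
time: 17.7
tool_pos: [443.0, 71.3, 24.0]
tcp_rot: [180.0, -0.1, 18.3]
ft_force: [0.3, -0.3, 0.2]
finger_gap: 42.8
time: 18.1
tool_pos: [442.0, 71.3, 17.8]
tcp_rot: [-180.0, 0.0, 18.3]
ft_force: [0.1, -0.3, 0.1]
finger_gap: 43.1
```

```bash
python3 -m crank '{"slide":[[0,0,0],[0,0,0],[0,0,0],[0,0,0],[0,0,0],[0,0,0]],"twist":[0,0,0,0,0,0]}' 1 40
python3 -m crank '{"slide":[[0,0,-0.02],[0,0,-0.04],[0,0,-0.045],[0,0,0],[0,0,0],[0,0,0]],"twist":[0,0,0,0,0,0]}'
python3 - <<'E'
from h import *
p=status.sense(); x,y,z=p["tool_pos"];print(p["tool_pos"].round(1),p["finger_gap"])
C=[circ(x,y,z-19+14,37),circ(x,y,z,3)]
s=snap("side"); crop(s,"h_side",(220,120,320,220),6,C)
E
```

```text
time: 18.7
tool_pos: [442.2, 71.3, 18.0]
tcp_rot: [180.0, -0.0, 18.3]
ft_force: [0.7, -0.5, 2.4]
finger_gap: 14.2
time: 19.3
tool_pos: [441.1, 71.3, 121.5]
tcp_rot: [-180.0, 0.1, 18.3]
ft_force: [-0.4, 0.3, -0.7]
finger_gap: 14.5
[441.1  71.3 121.5] 14.543900162149269
```

View pics/h_side.png

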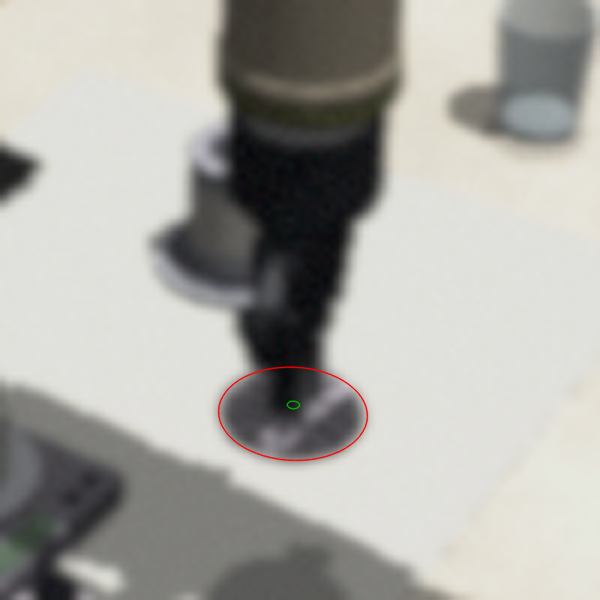

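The strainer is held level (flange at (293,412)), centred on the TCP. Carry it over the tub.

```bash
python3 plan.py 616.5 134 121
python3 -m crank '{"slide":[[0.046,0,0],[0.046,0,0],[0.046,0,0],[0.046,0,0],[0,0,0],[0,0,0],[0,0,0]],"twist":[0,0,0,0,0,0,0]}'
python3 plan.py 616.5 134 121
```

```text
tool shift m [ 0.1866 -0.0044 -0.0005] len 0.187 rows>= 4.0 twist deg 0 rad 0.0 rows 0.0
time: 20.05
tool_pos: [615.2, 128.8, 121.5]
tcp_rot: [-180.0, 0.2, 18.3]
ft_force: [-0.4, 0.8, -0.5]
finger_gap: 14.3
tool shift m [ 0.0029 -0.0046  0.0005] len 0.005 rows>= 1.0 twist deg 0 rad 0.0 rows 0.0
```

```bash
python3 -m crank '{"slide":[[0.002,-0.005,0.005],[0,0,0.004],[0,0,0],[0,0,0],[0,0,0]],"twist":[0,0,0,0,0]}'
python3 - <<'E'
from h import *
p=status.sense(); x,y,z=p["tool_pos"];print(p["tool_pos"].round(1),p["finger_gap"])
C=[circ(x,y,z-18+14,37),circ(x,y,z-18+10,25),circ(616.5,134,80,31),circ(616.5,134,30,29.5)]
s=snap("side"); crop(s,"i_side",(180,140,280,230),6,C)
s=snap("top"); crop(s,"i_top",(160,90,280,190),6,C)
E
```

```text
time: 20.55
tool_pos: [617.1, 134.4, 114.3]
tcp_rot: [180.0, -0.0, 18.3]
ft_force: [-0.2, 0.2, -1.1]
finger_gap: 14.6
[617.1 134.4 114.3] 14.625281819364032
```

View pics/i_side.png

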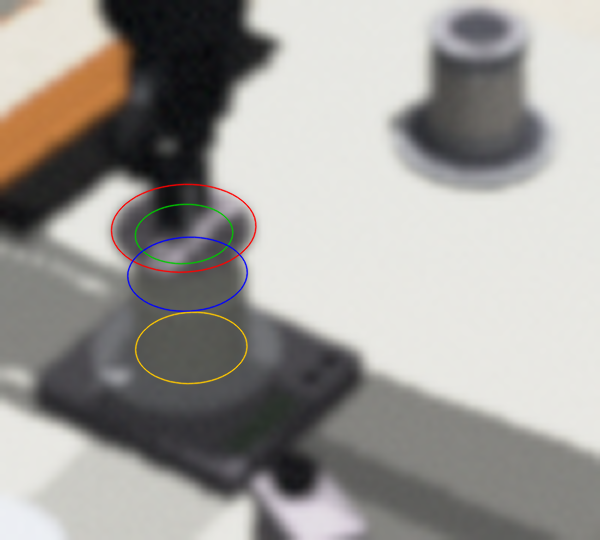

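View pics/i_top.png

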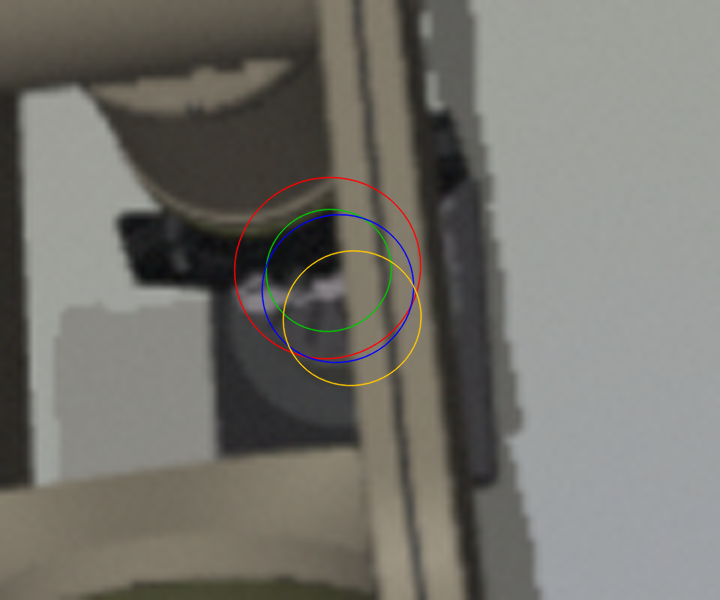

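Side view: flange at (183,228) over the tub rim at (187,274), with the models lying on both. Lower in.

```bash
python3 -m crank '{"slide":[[0,0,0.01],[0,0,0.008],[0,0,0.003],[0,0,0],[0,0,0]],"twist":[0,0,0,0,0]}'
python3 -m crank '{"slide":[[0,0,0.001],[0,0,0.001],[0,0,0]],"twist":[0,0,0]}'
python3 -m crank '{"slide":[[0,0,0.001],[0,0,0]],"twist":[0,0]}'
```

```text
time: 21.15
tool_pos: [616.9, 134.5, 92.5]
tcp_rot: [-180.0, 0.0, 18.3]
ft_force: [0.4, -0.0, -0.9]
finger_gap: 14.6
time: 21.45
tool_pos: [617.1, 134.5, 90.9]
tcp_rot: [180.0, -0.0, 18.3]
ft_force: [0.1, 1.4, -0.1]
finger_gap: 14.6
time: 21.65
tool_pos: [616.9, 134.5, 89.7]
tcp_rot: [-180.0, 0.0, 18.3]
ft_force: [0.2, 0.4, -1.1]
finger_gap: 14.5
```

```bash
python3 -m crank '{"slide":[[0,0,0.001],[0,0,0]],"twist":[0,0]}'
python3 -m crank '{"slide":[[0,0,0.001],[0,0,0]],"twist":[0,0]}'
python3 -m crank '{"slide":[[0,0,0.001],[0,0,0]],"twist":[0,0]}'
```

```text
time: 21.85
tool_pos: [617.0, 134.5, 88.7]
tcp_rot: [-180.0, 0.0, 18.3]
ft_force: [-0.8, 0.3, -0.2]
finger_gap: 14.5
time: 22.05
tool_pos: [617.1, 134.6, 88.2]
tcp_rot: [-180.0, -0.0, 18.3]
ft_force: [-0.7, -0.1, 3.2]
finger_gap: 14.1
time: 22.25
tool_pos: [617.4, 134.7, 88.2]
tcp_rot: [-180.0, -0.1, 18.3]
ft_force: [-5.4, -0.5, 8.8]
finger_gap: 14.4
```

Seated at TCP 88.2, as expected (18 + 70). Back off 1 mm, release and lift.

```bash
python3 -m crank '{"slide":[[0,0,-0.001],[0,0,0]],"twist":[0,0]}'
python3 -m crank '{"slide":[[0,0,0],[0,0,0],[0,0,0],[0,0,0],[0,0,0]],"twist":[0,0,0,0,0]}' 0.45
python3 -m crank '{"slide":[[0,0,-0.02],[0,0,-0.04],[0,0,-0.05],[0,0,-0.02],[0,0,0],[0,0,0]],"twist":[0,0,0,0,0,0]}' 0
python3 plan.py 446.5 240 215 154
```

```text
time: 22.45
tool_pos: [617.1, 134.6, 88.2]
tcp_rot: [-180.0, -0.0, 18.3]
ft_force: [-2.8, 0.8, 6.5]
finger_gap: 13.9
time: 22.95
tool_pos: [617.0, 134.4, 87.6]
tcp_rot: [-180.0, 0.0, 18.3]
ft_force: [0.2, -0.7, -0.2]
finger_gap: 47.0
time: 23.55
tool_pos: [617.2, 134.5, 218.0]
tcp_rot: [180.0, -0.1, 18.3]
ft_force: [-0.5, -0.1, -0.1]
finger_gap: 85.5
tool shift m [-0.1289 -0.1538  0.0029] len 0.201 rows>= 5.0 twist deg -135.68 rad -2.368 rows 15.962149153706818
```

```bash
python3 -m crank '{"slide":[[-0.0258,-0.0308,0],[-0.0258,-0.0308,0],[-0.0258,-0.0308,0],[-0.0258,-0.0308,0],[-0.0258,-0.0308,0],[0,0,0],[0,0,0],[0,0,0]],"twist":[0,0,0,0,0,-0.148,-0.148,-0.148]}'
python3 -m crank '{"slide":[[0,0,0],[0,0,0],[0,0,0],[0,0,0],[0,0,0],[0,0,0],[0,0,0],[0,0,0]],"twist":[-0.148,-0.148,-0.148,-0.148,-0.148,-0.148,-0.148,-0.148]}'
python3 -m crank '{"slide":[[0,0,0],[0,0,0],[0,0,0],[0,0,0],[0,0,0],[0,0,0],[0,0,0]],"twist":[-0.148,-0.148,-0.148,-0.148,-0.148,0,0]}'
python3 - <<'E'
from h import *
p=status.sense(); x,y,z=p["tool_pos"];print(p["tool_pos"].round(1),p["joint_pos"].round(0))
C=[circ(616.5,134.5,30,50),circ(616.5,134.5,84,37),rect(446.5,240,95,-28,28,-17,17,-26)]
s=snap("side"); crop(s,"j_side",(170,140,270,240),6,C)
s=snap("top"); crop(s,"j_top",(140,90,280,210),5,C)
E
python3 plan.py 446.5 240 125 154
```

```text
time: 24.35
tool_pos: [444.6, 240.0, 215.5]
tcp_rot: [-179.9, 0.2, 44.2]
ft_force: [-0.1, 0.3, -0.0]
finger_gap: 85.6
time: 25.15
tool_pos: [445.0, 239.6, 215.3]
tcp_rot: [-179.8, 0.0, 111.9]
ft_force: [-0.2, -0.1, 0.1]
finger_gap: 85.7
time: 25.85
tool_pos: [445.4, 239.8, 216.2]
tcp_rot: [-179.9, -0.1, 153.7]
ft_force: [0.0, 0.6, -0.3]
finger_gap: 85.3
[445.4 239.8 216.2] [ 22.  -7. 101.  -0.  86. -41.]
tool shift m [-0.0007  0.0005  0.0919] len 0.092 rows>= 2.0 twist deg -0.21 rad -0.0036 rows 0.024333320524108866
```

View pics/j_side.png

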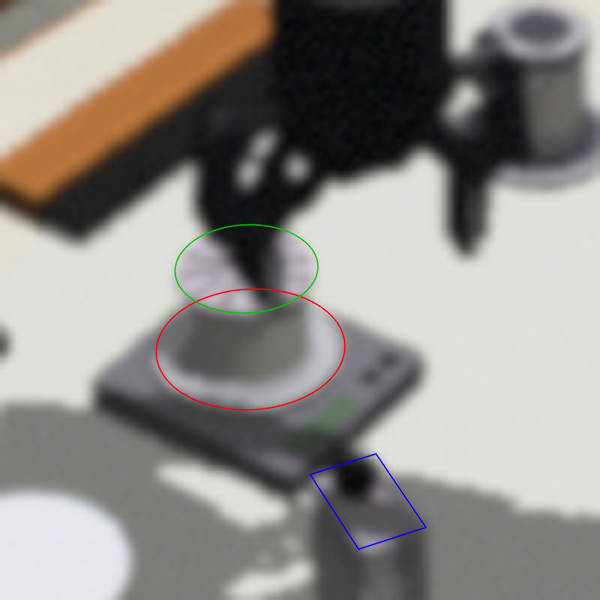

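View pics/j_top.png

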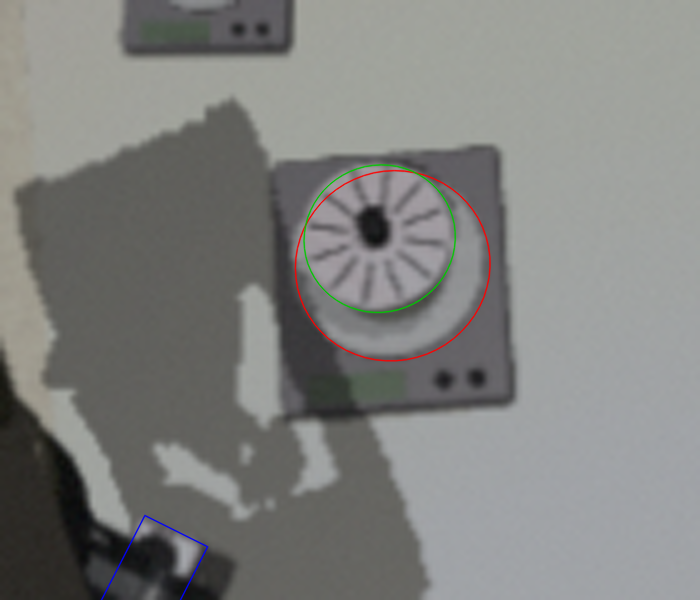

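Top view: the strainer's flange (378,238) is seated and concentric with the tub, and the pan is at (392,266) under it. The side view agrees. Now the can, with TCP z = 50 to clear the cap.

```bash
python3 -m crank '{"slide":[[-0.001,0.0005,0.04],[0,0,0.045],[0,0,0],[0,0,0],[0,0,0]],"twist":[-0.003,0,0,0,0]}' 0 50
python3 - <<'E'
from h import *
p=status.sense(); x,y,z=p["tool_pos"];print(p["tool_pos"].round(1),p["tcp_rot"].round(1))
C=[rect(x,y,95,-28,28,-17,17,-26),circ(x,y,z,3)]
s=snap("side"); crop(s,"k_side",(180,160,280,260),6,C)
E
```

```text
time: 26.45
tool_pos: [448.7, 240.7, 135.4]
tcp_rot: [179.9, 0.1, 154.1]
ft_force: [-0.7, -0.7, -0.1]
finger_gap: 85.4
[448.7 240.7 135.4] [1.799e+02 1.000e-01 1.541e+02]
```

View pics/k_side.png

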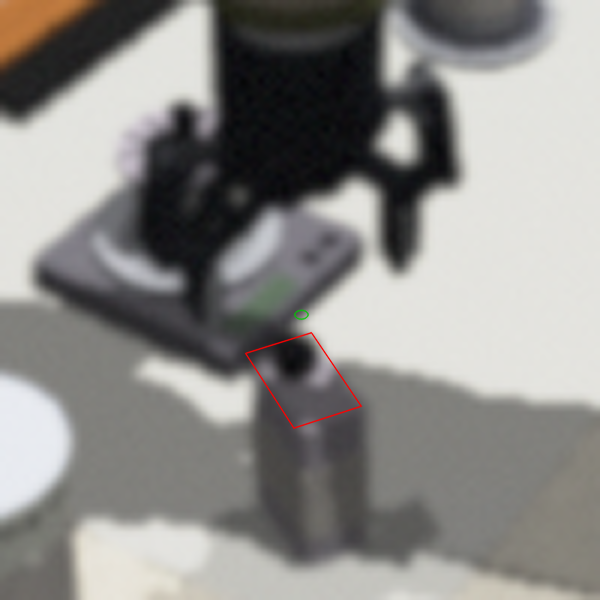

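The fingers at (205,300) and (400,255) straddle the can's top (305,385). Descend 85 mm and grip.

```bash
python3 -m crank '{"slide":[[0,0,0.03],[0,0,0.03],[0,0,0.025],[0,0,0],[0,0,0]],"twist":[0,0,0,0,0]}' 0 50
python3 -m crank '{"slide":[[0,0,0],[0,0,0],[0,0,0],[0,0,0],[0,0,0],[0,0,0],[0,0,0],[0,0,0]],"twist":[0,0,0,0,0,0,0,0]}' 1 50
python3 -m crank '{"slide":[[0,0,-0.02],[0,0,-0.04],[0,0,-0.03],[0,0,0],[0,0,0],[0,0,0]],"twist":[0,0,0,0,0,0]}'
python3 plan.py 627.5 -3.5 140 94
```

```text
time: 27.0
tool_pos: [448.3, 240.6, 49.6]
tcp_rot: [179.9, 0.1, 154.2]
ft_force: [1.1, 0.0, 0.5]
finger_gap: 85.1
time: 27.8
tool_pos: [448.2, 240.5, 49.1]
tcp_rot: [179.9, 0.1, 154.2]
ft_force: [-1.3, -0.3, 7.0]
finger_gap: 34.0
time: 28.4
tool_pos: [446.2, 239.7, 136.2]
tcp_rot: [-179.9, -0.1, 154.2]
ft_force: [-0.1, -0.2, -3.1]
finger_gap: 33.8
tool shift m [-0.2691 -0.1399 -0.004 ] len 0.303 rows>= 7.0 twist deg 60.17 rad 1.0502 rows 7.07893140520225
```

The straight path would bring the held can near the strainer, so I'll go −y first, then +x, then twist.

```bash
python3 -m crank '{"slide":[[-0.0211,-0.0437,0],[-0.0211,-0.0437,0],[-0.0211,-0.0437,0],[-0.0211,-0.0437,0],[-0.0211,-0.0437,0],[0,0,0]],"twist":[0,0,0,0,0,0]}'
python3 -m crank '{"slide":[[-0.0407,0.0197,0],[-0.0407,0.0197,0],[-0.0407,0.0197,0],[-0.0407,0.0197,0],[0,0,0]],"twist":[0,0,0,0,0]}'
python3 -m crank '{"slide":[[0,0,0],[0,0,0],[0,0,0],[0,0,0],[0,0,0],[0,0,0],[0,0,0],[0,0,0]],"twist":[0.1313,0.1313,0.1313,0.1313,0.1313,0.1313,0.1313,0.1313]}'
python3 -m crank '{"slide":[[0,0,0],[0,0,0],[0,0,0]],"twist":[0,0,0]}'
python3 plan.py 627.5 -3.5 75 94
```

```text
time: 29.0
tool_pos: [445.7, -7.8, 136.1]
tcp_rot: [-179.8, -0.1, 153.8]
ft_force: [-0.0, 0.1, -1.3]
finger_gap: 34.1
time: 29.5
tool_pos: [629.9, -1.7, 132.1]
tcp_rot: [-179.9, -0.3, 154.2]
ft_force: [-0.8, 0.6, -3.0]
finger_gap: 34.3
time: 30.3
tool_pos: [626.4, -1.6, 135.8]
tcp_rot: [-179.8, -0.0, 93.7]
ft_force: [0.1, -0.3, -1.4]
finger_gap: 34.0
time: 30.6
tool_pos: [627.4, -2.1, 137.1]
tcp_rot: [-179.9, -0.0, 94.2]
ft_force: [0.3, -0.5, -2.1]
finger_gap: 33.6
tool shift m [-0.0014  0.0001  0.0621] len 0.062 rows>= 2.0 twist deg 0.18 rad 0.0031 rows 0.020826533404307585
```

```bash
python3 -m crank '{"slide":[[-0.0013,0,0.035],[0,0,0.03],[0,0,0.01],[0,0,0],[0,0,0],[0,0,0]],"twist":[0.003,0,0,0,0,0]}'
python3 - <<'E'
from h import *
p=status.sense(); x,y,z=p["tool_pos"];print(p["tool_pos"].round(1),p["tcp_rot"].round(1)); zb=z-49
C=[rect(627.5,-3.5,zb+95,-28,28,-17,17,-86),rect(627.5,-3.5,zb,-28,28,-17,17,-86),circ(638,-141,81,29),circ(617,134.5,84,37),circ(x,y,z,3)]
s=snap("side"); crop(s,"l_side",(190,110,320,220),6,C)
s=snap("top"); crop(s,"l_top",(190,70,350,190),5,C)
E
```

```text
time: 31.2
tool_pos: [629.6, -3.9, 65.1]
tcp_rot: [179.8, 0.0, 93.8]
ft_force: [0.3, -0.6, -1.7]
finger_gap: 34.0
[629.6  -3.9  65.1] [179.8   0.   93.8]Traceback (most recent call last):
  File "<stdin>", line 4, in <module>
  File "h.py", line 24, in crop
    assert im.shape[1]<=800 and im.shape[0]<=600
           ^^^^^^^^^^^^^^^^^^^^^^^^^^^^^^^^^^^^^
AssertionError
```

Run:
```python
from h import *
p=status.sense(); x,y,z=p["tool_pos"];print(p["tool_pos"].round(1),p["tcp_rot"].round(1)); zb=z-49
C=[rect(627.5,-3.5,zb+95,-28,28,-17,17,-86),rect(627.5,-3.5,zb,-28,28,-17,17,-86),circ(638,-141,81,29),circ(617,134.5,84,37),circ(x,y,z,3)]
s=snap("side"); crop(s,"l_side",(190,120,320,220),6,C)
s=snap("top"); crop(s,"l_top",(190,70,350,190),5,C)
```

```text
[629.6  -3.9  65.1] [179.8   0.   93.8]
```

View pics/l_side.png

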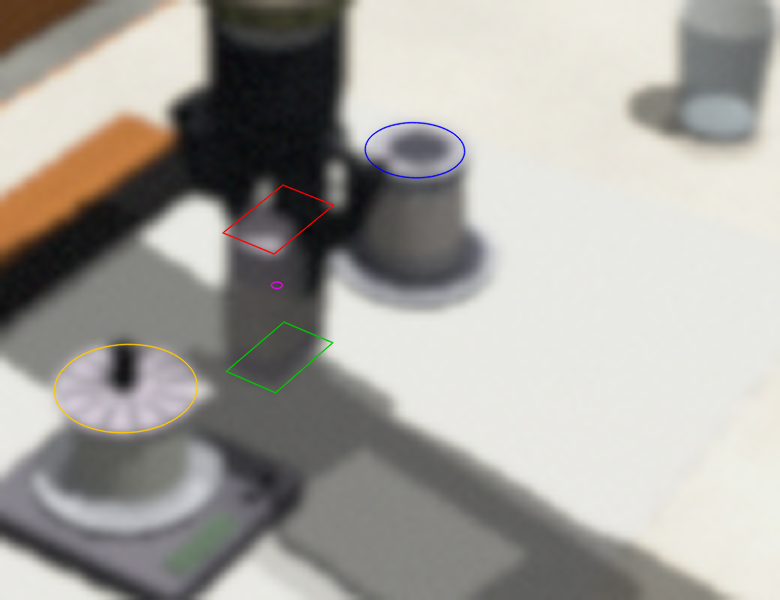

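View pics/l_top.png

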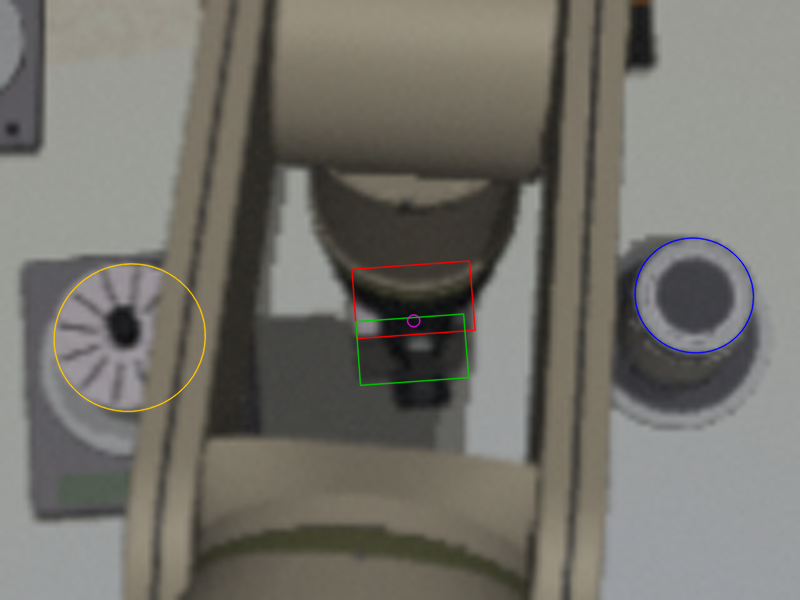

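The arm partly hides the can, and its edges read within about 3 mm of the drawn target. I'll set it down, let go, withdraw and measure it clearly.

```bash
python3 -m crank '{"slide":[[0,0,0.006],[0,0,0.004],[0,0,0],[0,0,0]],"twist":[0,0,0,0]}'
python3 -m crank '{"slide":[[0,0,0.001],[0,0,0.001],[0,0,0]],"twist":[0,0,0]}'
python3 -m crank '{"slide":[[0,0,0.001],[0,0,0.001],[0,0,0]],"twist":[0,0,0]}'
```

```text
time: 31.75
tool_pos: [627.6, -3.8, 52.3]
tcp_rot: [-179.9, -0.0, 93.8]
ft_force: [-0.3, -0.4, -1.5]
finger_gap: 34.2
time: 32.05
tool_pos: [627.9, -3.8, 50.6]
tcp_rot: [-180.0, -0.0, 93.8]
ft_force: [-0.0, 0.6, -1.8]
finger_gap: 33.9
time: 32.35
tool_pos: [628.1, -3.7, 49.1]
tcp_rot: [180.0, -0.0, 93.8]
ft_force: [-1.2, 0.7, 1.3]
finger_gap: 33.9
```

```bash
python3 -m crank '{"slide":[[0,0,0],[0,0,0],[0,0,0],[0,0,0],[0,0,0],[0,0,0]],"twist":[0,0,0,0,0,0]}' 0
python3 -m crank '{"slide":[[0,0,-0.02],[0,0,-0.04],[0,0,-0.05],[0,0,-0.05],[0,0,0],[0,0,0]],"twist":[0,0,0,0,0,0]}'
python3 plan.py 430 -230 210
```

```text
time: 32.95
tool_pos: [628.0, -3.8, 48.8]
tcp_rot: [-180.0, -0.0, 93.8]
ft_force: [-0.4, -0.5, 0.5]
finger_gap: 85.4
time: 33.55
tool_pos: [629.4, -3.9, 211.3]
tcp_rot: [179.7, 0.0, 93.8]
ft_force: [-0.8, 0.2, -1.1]
finger_gap: 85.2
tool shift m [-0.2123 -0.214   0.0005] len 0.301 rows>= 7.0 twist deg 0 rad 0.0 rows 0.0
```

```bash
python3 -m crank '{"slide":[[-0.0303,-0.0306,0],[-0.0303,-0.0306,0],[-0.0303,-0.0306,0],[-0.0303,-0.0306,0],[-0.0303,-0.0306,0],[-0.0303,-0.0306,0],[-0.0303,-0.0306,0],[0,0,0]],"twist":[0,0,0,0,0,0,0,0]}'
python3 - <<'E'
from h import *
x,y=627.5,-3.4
C=[rect(x,y,95,-28,28,-17,17,-86),rect(x,y,0,-28,28,-17,17,-86),circ(638,-141,81,29),circ(616.7,134.5,84,37),circ(638,-141,6,50),circ(616.7,134.5,30,50)]
s=snap("side"); crop(s,"m_side",(190,110,320,210),6,C)
s=snap("top"); crop(s,"m_top",(190,70,350,190),5,C);crop(s,"m_top2",(240,110,300,160),12,C);
crop(s,"m_topraw",(190,70,350,190),5)
E
```

```text
time: 34.35
tool_pos: [424.5, -232.4, 206.5]
tcp_rot: [-179.8, -0.1, 93.5]
ft_force: [-0.2, 0.5, -0.3]
finger_gap: 85.7
```

View pics/m_side.png

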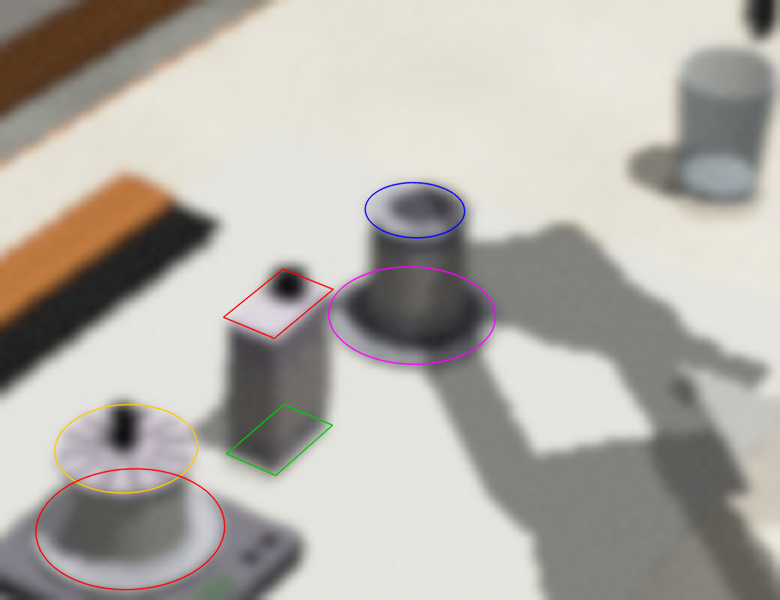

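View pics/m_top.png

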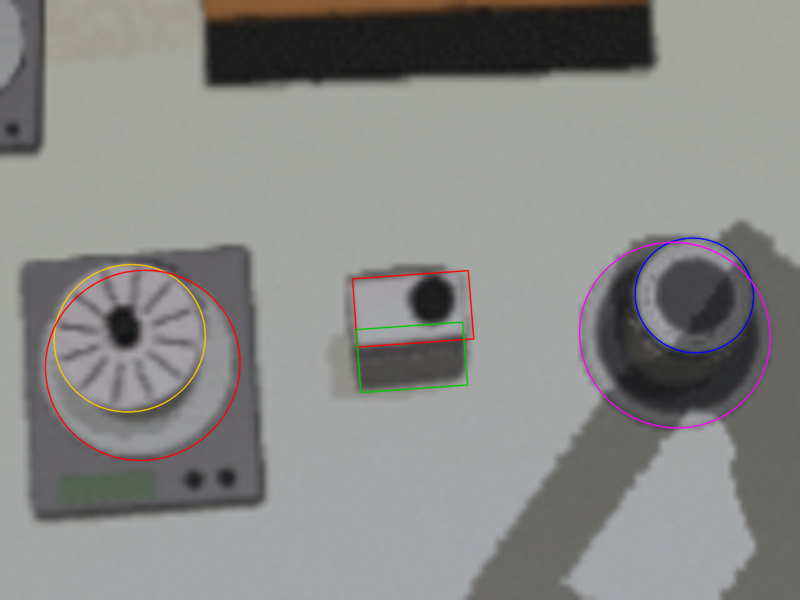

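View pics/m_top2.png

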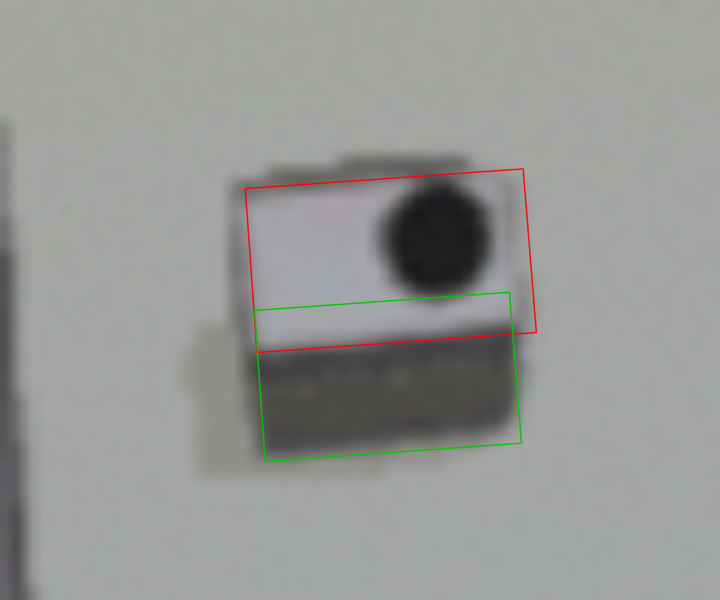

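The can stands, with its top face from 243 to 522 in the enlarged top view against the model's 246–533. That puts it about 1–2 mm from the midpoint. A numeric edge fit will check all of this.

Run:
```python
from h import *
from scipy.ndimage import map_coordinates
from scipy.optimize import differential_evolution
def dens(c): 
    return np.concatenate([np.linspace(c[i],c[i+1],15,endpoint=False) for i in range(len(c)-1)])
M={"tin":lambda x,y,w:[circ(x,y,81,29)],"flange":lambda x,y,w:[circ(x,y,84,37)],
"pan":lambda x,y,w:[circ(x,y,30,50)],"plate":lambda x,y,w:[circ(x,y,6,50)],"scalebody":lambda x,y,w:[dens(rect(x,y,24,-75,60,-60,60,w))],
"can":lambda x,y,w:[dens(rect(x,y,95,-28,28,-17,17,w)),dens(rect(x,y,0,-28,28,-17,17,w))]}
I=dict(tin=(638,-141,0),flange=(616.7,134.5,0),pan=(616.7,134.5,0),plate=(638,-141,0),can=(628,-3,-86),scalebody=(616.7,134.5,4))
for cam in("top","side"):
    s=snap(cam); g=cv2.GaussianBlur(cv2.cvtColor(s["img"],cv2.COLOR_RGB2GRAY).astype(float),(0,0),1.0)
    G=np.hypot(cv2.Sobel(g,6,1,0),cv2.Sobel(g,6,0,1)); G=np.minimum(G,120)
    for k,m in M.items():
        x0,y0,w0=I[k]
        def f(v):
            return -sum(map_coordinates(G,proj(s,c)[:,::-1].T,order=1).mean() for c in m(x0+v[0],y0+v[1],w0+v[2]))
        dw=6 if k in("can","scalebody") else .01
        o=differential_evolution(f,[(-8,8),(-8,8),(-dw,dw)],seed=1,maxiter=60)
        print(cam,k,(np.array(I[k])+o.x).round(1),round(-o.fun,1),round(-f([0,0,0]),1))
```

```text
top tin [ 642.2 -133.     0. ] 93.0 84.7
top flange [617.  137.5   0. ] 85.3 77.1
top pan [619.2 137.6  -0. ] 103.4 80.6
top plate [ 643.3 -147.6   -0. ] 77.0 63.6
top scalebody [616.1 135.3   3.9] 117.3 116.0
top can [ 6.251e+02  4.000e-01 -8.060e+01] 194.7 179.6
side tin [ 630.1 -143.    -0. ] 116.7 109.7
side flange [612.6 136.   -0. ] 105.6 100.4
side pan [615.6 137.2   0. ] 100.4 99.0
side plate [ 643.8 -141.3   -0. ] 101.7 98.4
side scalebody [608.7 137.9   4.8] 110.2 93.0
side can [622.3   1.7 -85.1] 207.2 197.9
```

The automatic fit drifts onto shadows, so I only trust the scale body result (616.1,135.3, 3.9°). I'll check the tin/plate and tub/pan pairs by eye in enlarged crops.

Run:
```python
from h import *
C=[circ(638,-141,6,50),circ(638,-141,81,29)]
s=snap("top"); crop(s,"n_tin",(300,110,350,160),11,C)
C=[circ(616.3,135,30,50),circ(616.3,135,84,37),circ(616.3,135,110,8)]
crop(s,"n_tub",(192,115,247,169),11,C)
```

```text
(no output)
```

View pics/n_tin.png

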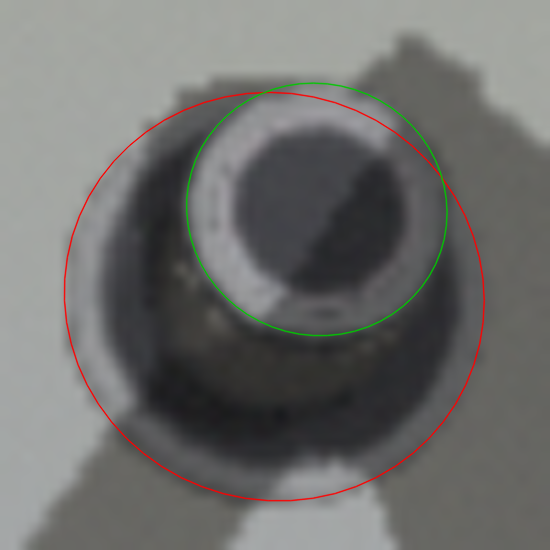

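View pics/n_tub.png

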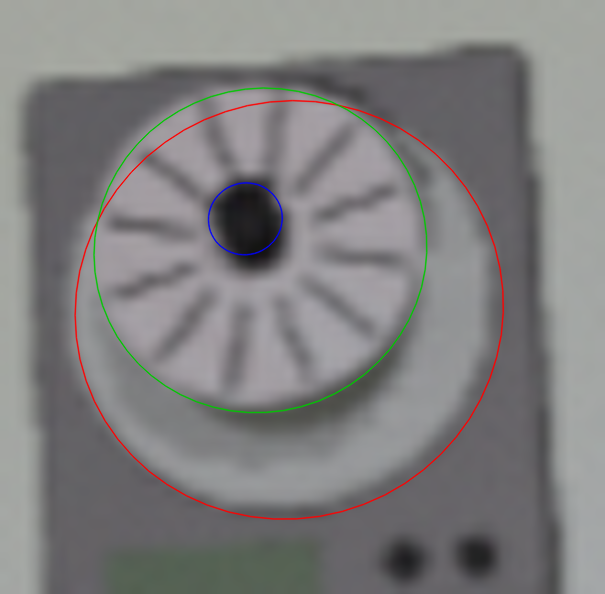

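Top crops: the tin (317,209) and plate (274,296) lie on concentric models to within about 1 mm, and so do the flange (260,248) and pan (288,308). One last full look before handing in.

Run:
```python
from h import *
a=[cv2.resize(snap(n)["img"][:,:,::-1],(400,300),interpolation=cv2.INTER_AREA) for n in("top","side")]
cv2.imwrite("pics/final.png",np.hstack(a)); p=status.sense(); print(p["time"],p["ft_force"].round(1),p["finger_gap"])
s=snap("side"); crop(s,"final_side",(150,100,350,250),4)
```

```text
34.7 [-0.5  1.   0.4] 85.45439791674556
```

View pics/final.png

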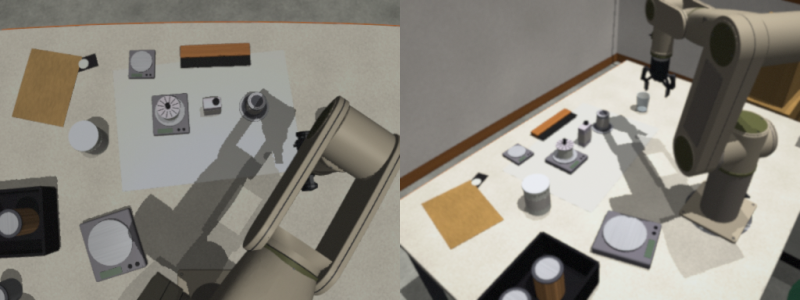

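View pics/final_side.png

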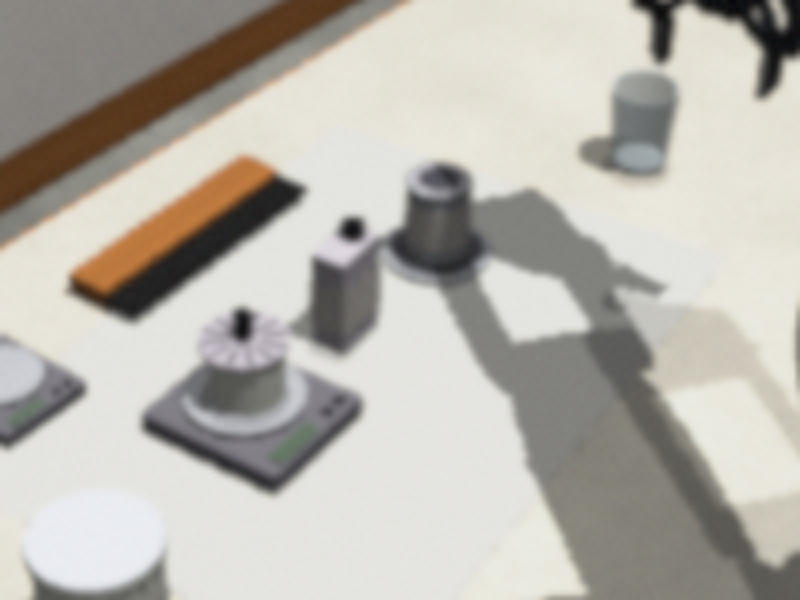

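Everything is standing: tin (438,215), can (345,285), strainer on tub (243,360). Pail and tumbler are in place and the gripper is clear of everything. Handing in.

```bash
python3 -m crank '{"slide":[[0,0,0],[0,0,0],[0,0,0]],"twist":[0,0,0]}'; python3 -c "
from bench import hand_in
print(hand_in())"
```

```text
time: 35.05
tool_pos: [428.5, -229.5, 208.8]
tcp_rot: [-180.0, 0.0, 93.8]
ft_force: [-0.5, 0.6, 0.2]
finger_gap: 85.4
the job is handed in; nothing more can be done
None
```

The job is done and handed in at 35 s. In order, I put the tin on the drip plate, the tub on the middle-sized scale's pan, the strainer cap in the tub, and the can upright midway between the tin and the tub. I also turned the can so its wide side lies along the line joining them.

**Last checks, by camera overlay:**
- **Tin, tub and strainer:** the tin on the plate and the tub with strainer on the pan are each centred to about 1 mm. The strainer is fully seated.
- **Can:** about 1–2 mm off the exact midpoint, which is within the camera calibration, so I left it.
- **Pail and tumbler:** I saw no change in either, and the gripper was open and touching nothing.

**What disagreed:**
- **Edge fit:** my automatic edge fit drifted onto shadows, with results up to 8 mm from the overlays. I did not use it, except for the scale body, which agreed.
- **Plate spacing:** the plate measured about 277 mm from the scale rather than the stated 280 mm.
- **Setting down the tub:** I pressed it about 33 N into the pan, by the wrist reading, before backing off.

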